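# Pin the free-spinning idler pulleys and tighten their wing nuts

### The arm

A 6-joint arm with a two-finger parallel gripper is mounted at the origin on a cart in front of the work surface, level with it; the furniture and walls round the work are solid. World frame = base frame: x ahead of the robot, y to its left, z up, the work surface at z = 0. Lengths are in m, angles in rad, forces in N, time in s.
With the tool pointing down it reaches from about 0.35 to 0.775 m from the base axis. Payload 7.3 kg.
Tool frame: the origin (TCP) lies between the finger pads; the fingertips stand 17 mm ahead of it and the grasp point (between the pads) lies 2 mm behind it; z points along the fingers, y is the line along which they close (so a half turn about z gives the same grasp; the last joint's range is limited). The gripper opens to 92 mm and grips with 3 to 60 N. Pads are 19 mm wide; open, the fingers measure 130 mm over their backs; the gripper's body (75 mm by 190 mm) begins 47 mm behind the grasp point.
Start: joints at [-1.458, 0.342, 1.524, -0, 1.275, -0.146], TCP at [0.134, -0.508, 0.214] pointing down, gripper open.
Joint ranges: [-2.53, 2.53], [-0.77, 2.02], [0.04, 2.7], [-1, 4.14], [0.28, 2.66], [-3.11, 3.11]. Speed limits (rad/s): [2.57, 2.57, 3.14, 3.14, 3.14, 3.14].

### API

Orientations are given as [roll, pitch, yaw] about the fixed x, y, z axes, in that order (R = Rz(yaw) Ry(pitch) Rx(roll)).
In Python, from cell import robot, optics gives the robot as it stands.
- The arm moves only by the tool play_rows, never from a script. Its argument "rows" is a list of rows, each a list of 7 numbers: the shift along the tool's x, y, z in cm, then the turn, a rotation vector about the tool's x, y, z in rad, then the opening, from 0 (shut) to 1 (fully open). In form: [[tx, ty, tz, wx, wy, wz, grip], ...]. A call has 1 to 20 rows; each row is the pose to reach, as a shift and turn from the pose commanded when the call began, along the tool's axes at that moment; what a row does not reach only later rows make up. A row lasts 1/10 s, in which the tool goes at most 50 mm and 8.59 degrees, less where a joint would pass 70% of its speed; a pose out of reach is approached as far as the arm can. A call with a gripper value outside its range is refused whole. The fingers move at their own pace and stop on an object; "squeeze" is the grip in N (left out, the last holds). Time passes only in rows, so rows that repeat a pose let the fingers close. It gives the time, the measured TCP pose, the force, the opening and the grip force at its end, in the units of the state.
- robot.observe(): the state, without advancing time (a new reading comes with each control period).
- optics.read_camera(name): name is "scene" or "side" or "wrist"; returns (picture, depth): 420x560x3 uint8, red, green, blue; 420x560 float32, m along the optical axis (not along the pixel's ray), 0 where there is no reading.
- optics.camera_model(name): a dict with "fx", "fy", "cx", "cy" (pixels), "origin" and "rotation" of the camera in the world; the wrist camera has in their place "tool_from_camera" (4x4, takes a point from camera to tool coordinates, whose origin is the TCP and whose axes are the flange's). Camera axes: x right, y up, looking along -z (the intrinsics and any distortion apply to the point x, -y, -z); pixel columns grow to the right and rows downward; lengths in m; the calibration is good to about 2 mm. A picture is of the moment at which its call begins: read the wrist's pose just before it. camera_model takes no time and is no camera call.
- robot.hand_in(): hands the job in; it is judged then, once.
The state is a dict: "time": time; "qpos": joint angles; "qvel": joint speeds; "joint_efforts": joint torques, N m; "tool_pos": TCP position; "tool_rot": TCP orientation; "contact_force": force on the tool from outside, world axes, zero at the start; "torque": the same for the moment, N m; "opening": finger opening in m; "grip_force": force on a finger pad.
Only numpy, scipy, OpenCV 4.12 (cv2) and the standard library are available. Lean on these libraries where they do the work, as an engineer would, in place of code of your own. Each camera call takes 0.05 s, during which the arm holds its last target. There are 200 camera calls.

### The job

The bench belt drive is being made ready for transport. On every idler stand on the desk (two or three of them), swing the free-spinning pulley round until its yellow ear stands in the fork, push a headed pin from the wooden block down through fork and ear until its head sits flush on the fork, and only then, with the pulley so braced, turn the red wing nut clockwise until it comes up against its stop. Leave the pins in and knock over neither the brown bottle nor the flask.

Things in the scene. Friction and masses are not known exactly. Their poses are not given: they have to be found in the camera images.
- stand_a: heavy idler stand (4 kg, loose, stays put; None if absent). Base plate 144 x 90 x 12 mm, x -92..+52. Origin on the desk below the pulley's axis, z up; -x points at the fork, 62 mm from the axis: two tines 36 x 36 mm, 33-41 and 57-65 mm above the desk, each with a vertical 13 mm hole; upright web behind them at 80-89 mm; open to both sides for the pulley's ear
- fork_a (a point): centre of the hole in the top face of the fork's upper tine, 65 mm above the desk; same axes as the stand
- pulley_a (a joint): angle of the free-spinning blue pulley (80 mm across, 40-58 mm above the desk), rad, positive counter-clockwise from above. 0 = the 14 mm hole of its yellow ear (28 x 28 x 8 mm, 45-53 mm above the desk, hole 62 mm from the axis) is in line with the fork's holes. Starts 0.4 to 1.2 rad off to either side
- nut_a (a joint): angle of the red wing nut relative to the pulley, rad, growing as it is turned clockwise from above (tighter); starts at 0 to 0.35, hard stop at 2.6. Friction 0.12 N m: while the pulley is free it turns along with the nut and this value does not change
- wing_a (a point): middle of the red nut's wing, on the pulley's axis, 104 mm above the desk. The wing is an upright plate 46 mm long (this point's x axis), 14 mm thick (y axis), 32 mm tall (88-120 mm above the desk); turns with the nut
- stand_b: heavy idler stand (4 kg, loose, stays put; None if absent). Base plate 144 x 90 x 12 mm, x -92..+52. Origin on the desk below the pulley's axis, z up; -x points at the fork, 62 mm from the axis: two tines 36 x 36 mm, 33-41 and 57-65 mm above the desk, each with a vertical 13 mm hole; upright web behind them at 80-89 mm; open to both sides for the pulley's ear
- fork_b (a point): centre of the hole in the top face of the fork's upper tine, 65 mm above the desk; same axes as the stand
- pulley_b (a joint): angle of the free-spinning blue pulley (80 mm across, 40-58 mm above the desk), rad, positive counter-clockwise from above. 0 = the 14 mm hole of its yellow ear (28 x 28 x 8 mm, 45-53 mm above the desk, hole 62 mm from the axis) is in line with the fork's holes. Starts 0.4 to 1.2 rad off to either side
- nut_b (a joint): angle of the red wing nut relative to the pulley, rad, growing as it is turned clockwise from above (tighter); starts at 0 to 0.35, hard stop at 2.6. Friction 0.12 N m: while the pulley is free it turns along with the nut and this value does not change
- wing_b (a point): middle of the red nut's wing, on the pulley's axis, 104 mm above the desk. The wing is an upright plate 46 mm long (this point's x axis), 14 mm thick (y axis), 32 mm tall (88-120 mm above the desk); turns with the nut
- stand_c: heavy idler stand (4 kg, loose, stays put; None if absent). Base plate 144 x 90 x 12 mm, x -92..+52. Origin on the desk below the pulley's axis, z up; -x points at the fork, 62 mm from the axis: two tines 36 x 36 mm, 33-41 and 57-65 mm above the desk, each with a vertical 13 mm hole; upright web behind them at 80-89 mm; open to both sides for the pulley's ear
- fork_c (a point): centre of the hole in the top face of the fork's upper tine, 65 mm above the desk; same axes as the stand
- pulley_c (a joint): angle of the free-spinning blue pulley (80 mm across, 40-58 mm above the desk), rad, positive counter-clockwise from above. 0 = the 14 mm hole of its yellow ear (28 x 28 x 8 mm, 45-53 mm above the desk, hole 62 mm from the axis) is in line with the fork's holes. Starts 0.4 to 1.2 rad off to either side
- nut_c (a joint): angle of the red wing nut relative to the pulley, rad, growing as it is turned clockwise from above (tighter); starts at 0 to 0.35, hard stop at 2.6. Friction 0.12 N m: while the pulley is free it turns along with the nut and this value does not change
- wing_c (a point): middle of the red nut's wing, on the pulley's axis, 104 mm above the desk. The wing is an upright plate 46 mm long (this point's x axis), 14 mm thick (y axis), 32 mm tall (88-120 mm above the desk); turns with the nut
- pin_block: loose light wooden block, 46 (x) x 156 (y) x 52 mm tall, 0.8 kg, origin at the centre of its underside; four vertical 14 mm holes at y = -54, -18, 18, 54 mm hold the pins
- pin_1: headed brass pin, upright in the wooden block, point down; all four alike. Origin in the underside of its flange (26 mm across, 4 mm thick); above it a black round grip 20 mm across (z 4-26 mm); below it a shank 10 mm thick, 45 mm long, tapered over the last 9 mm to 4 mm. Seated, its origin lies at the fork's point
- pin_2: headed brass pin, upright in the wooden block, point down; all four alike. Origin in the underside of its flange (26 mm across, 4 mm thick); above it a black round grip 20 mm across (z 4-26 mm); below it a shank 10 mm thick, 45 mm long, tapered over the last 9 mm to 4 mm. Seated, its origin lies at the fork's point
- pin_3: headed brass pin, upright in the wooden block, point down; all four alike. Origin in the underside of its flange (26 mm across, 4 mm thick); above it a black round grip 20 mm across (z 4-26 mm); below it a shank 10 mm thick, 45 mm long, tapered over the last 9 mm to 4 mm. Seated, its origin lies at the fork's point
- pin_4: headed brass pin, upright in the wooden block, point down; all four alike. Origin in the underside of its flange (26 mm across, 4 mm thick); above it a black round grip 20 mm across (z 4-26 mm); below it a shank 10 mm thick, 45 mm long, tapered over the last 9 mm to 4 mm. Seated, its origin lies at the fork's point
- amber_bottle: brown glass bottle, 82 x 82 x 192 mm, standing loose at the back; bystander
- flat_flask: clear glass flask, 73 x 73 x 121 mm, standing loose at the back; bystander

How it is judged:
At the end, for the whole second after the job is handed in: On every stand present a pin is seated (its flange within 3 mm of the fork's top face and within 4 mm of the hole's centre), the pulley stands within 0.1 rad of the aligned position, and the wing nut is turned to more than 2.4 rad (((horizontal distance between pin_1 and fork_a below 0.004 m and z of pin_1 in the frame of fork_a between -0.006 and 0.003 m) or (horizontal distance between pin_2 and fork_a below 0.004 m and z of pin_2 in the frame of fork_a between -0.006 and 0.003 m) or (horizontal distance between pin_3 and fork_a below 0.004 m and z of pin_3 in the frame of fork_a between -0.006 and 0.003 m) or (horizontal distance between pin_4 and fork_a below 0.004 m and z of pin_4 in the frame of fork_a between -0.006 and 0.003 m)) and value of joint pulley_a between -0.1 and 0.1 rad and value of joint each of nut_a, nut_b, nut_c above 2.4 rad and ((horizontal distance between pin_1 and fork_b below 0.004 m and z of pin_1 in the frame of fork_b between -0.006 and 0.003 m) or (horizontal distance between pin_2 and fork_b below 0.004 m and z of pin_2 in the frame of fork_b between -0.006 and 0.003 m) or (horizontal distance between pin_3 and fork_b below 0.004 m and z of pin_3 in the frame of fork_b between -0.006 and 0.003 m) or (horizontal distance between pin_4 and fork_b below 0.004 m and z of pin_4 in the frame of fork_b between -0.006 and 0.003 m)) and value of joint pulley_b between -0.1 and 0.1 rad and ((horizontal distance between pin_1 and fork_c below 0.004 m and z of pin_1 in the frame of fork_c between -0.006 and 0.003 m) or (horizontal distance between pin_2 and fork_c below 0.004 m and z of pin_2 in the frame of fork_c between -0.006 and 0.003 m) or (horizontal distance between pin_3 and fork_c below 0.004 m and z of pin_3 in the frame of fork_c between -0.006 and 0.003 m) or (horizontal distance between pin_4 and fork_c below 0.004 m and z of pin_4 in the frame of fork_c between -0.006 and 0.003 m)) and value of joint pulley_c between -0.1 and 0.1 rad); the robot touches nothing.
It fails at once if the wing nut of stand a is tightened past 0.75 rad with no pin through its fork (value of joint nut_a above 0.75 rad and not ((horizontal distance between pin_1 and fork_a below 0.008 m and z of pin_1 in the frame of fork_a between -0.006 and 0.02 m) or (horizontal distance between pin_2 and fork_a below 0.008 m and z of pin_2 in the frame of fork_a between -0.006 and 0.02 m) or (horizontal distance between pin_3 and fork_a below 0.008 m and z of pin_3 in the frame of fork_a between -0.006 and 0.02 m) or (horizontal distance between pin_4 and fork_a below 0.008 m and z of pin_4 in the frame of fork_a between -0.006 and 0.02 m))).
It fails at once if the wing nut of stand b is tightened past 0.75 rad with no pin through its fork (value of joint nut_b above 0.75 rad and not ((horizontal distance between pin_1 and fork_b below 0.008 m and z of pin_1 in the frame of fork_b between -0.006 and 0.02 m) or (horizontal distance between pin_2 and fork_b below 0.008 m and z of pin_2 in the frame of fork_b between -0.006 and 0.02 m) or (horizontal distance between pin_3 and fork_b below 0.008 m and z of pin_3 in the frame of fork_b between -0.006 and 0.02 m) or (horizontal distance between pin_4 and fork_b below 0.008 m and z of pin_4 in the frame of fork_b between -0.006 and 0.02 m))).
It fails at once if the wing nut of stand c is tightened past 0.75 rad with no pin through its fork (value of joint nut_c above 0.75 rad and not ((horizontal distance between pin_1 and fork_c below 0.008 m and z of pin_1 in the frame of fork_c between -0.006 and 0.02 m) or (horizontal distance between pin_2 and fork_c below 0.008 m and z of pin_2 in the frame of fork_c between -0.006 and 0.02 m) or (horizontal distance between pin_3 and fork_c below 0.008 m and z of pin_3 in the frame of fork_c between -0.006 and 0.02 m) or (horizontal distance between pin_4 and fork_c below 0.008 m and z of pin_4 in the frame of fork_c between -0.006 and 0.02 m))).
It fails at once if the brown bottle is knocked over (angle between amber_bottle's own z axis and vertical above 0.8 rad).
It fails at once if the flask is knocked over (angle between flat_flask's own z axis and vertical above 0.8 rad).
Of stand_a, stand_b, stand_c only 2 to 3 are there at a start; the rules pass over those that are not, and their reading is None.
At some moment in a run one of pin_block, tape may be knocked a few centimetres aside while the robot is not near it.
It also fails if it takes over 210 s, if anything falls off the work surface, if the arm or the gripper's body presses on something with over 40 N, if the wrist force passes 120 N, or if a joint passes its speed limit or range.

## Working session

There is one attempt and no reset: what is moved stays moved. The work goes in short steps, Python scripts to look and compute and a tool call to move; the robot and the scene stay as the last step left them, time stands still between calls to the robot, and variables do not carry over. Pictures are saved under pics/ and viewed, at most 14 in all, crops included, and the job is handed in when it is done.

Besides the shell and the picture viewer there is one more tool, called after "Call:" as a command line: name --pt "numbers of a row" for each row, then --argument value for the rest. play_rows: Moves the arm, as the interface text tells. Its arguments: {"type":"object","properties":{"rows":{"type":"array"},"squeeze":{"type":"number"}},"required":["rows"]}

```bash
ls; mkdir -p pics; cat > h.py <<'E'
import numpy as np, cv2
from cell import robot, optics
from scipy.spatial.transform import Rotation as R
def cam(name):
    s=robot.observe(); im,d=optics.read_camera(name); m=optics.camera_model(name)
    if 'origin' in m:
        o=np.array(m['origin']); r=np.array(m['rotation'])
        if r.shape!=(3,3): r=R.from_euler('xyz',r).as_matrix()
    else:
        T=np.array(m['tool_from_camera']); Rt=R.from_euler('xyz',s['tool_rot']).as_matrix()
        o=np.array(s['tool_pos'])+Rt@T[:3,3]; r=Rt@T[:3,:3]
    return im,d,m,o,r
def cloud(d,m,o,r):
    v,u=np.mgrid[:d.shape[0],:d.shape[1]]
    p=np.stack([(u-m['cx'])/m['fx']*d,-(v-m['cy'])/m['fy']*d,-d],-1)
    P=p@r.T+o; P[d<=0]=np.nan
    return P
def save(n,im): cv2.imwrite('pics/'+n,im[...,::-1])
E
python3 - <<'E'
from h import *
print(robot.observe())
for n in('scene','side','wrist'):
    c=cam(n); save(n+'0.png',c[0]); print(n,c[2])
    np.savez(n+'0.npz',im=c[0],P=cloud(*c[1:]))
E
```

```text
pics
{'time': 0.0, 'qpos': array([-1.45799961e+00,  3.42686439e-01,  1.52503419e+00,  1.50257496e-05,
        1.27538462e+00, -1.46007129e-01]), 'qvel': array([-8.85551235e-04, -1.55951751e-03, -5.88568857e-04,  7.06954198e-05,
       -5.18732875e-04, -1.93650612e-03]), 'joint_efforts': array([-1.96921355e-03, -4.31250679e+01, -2.44222748e+01,  7.15678465e-02,
        5.58438292e-02, -1.33903059e-04]), 'tool_pos': array([ 0.13433391, -0.50707761,  0.21285781]), 'tool_rot': array([-3.14009825e+00, -2.34280096e-04,  2.58799283e-01]), 'contact_force': array([0.21665822, 0.19206593, 0.14450643]), 'torque': array([-0.04478932, -0.0140677 , -0.00034547]), 'grip_force': 0.0, 'opening': 0.09161543971187168}
scene {'fx': 420.932137289091, 'fy': 420.932137289091, 'cx': 278.62187731763777, 'cy': 207.93810969794407, 'origin': array([ 0.05645557, -0.82427292,  0.6916816 ]), 'rotation': array([ 0.99193435,  0.00587959, -0.54774063])}
side {'fx': 487.1372835293012, 'fy': 487.1372835293012, 'cx': 279.9061613899083, 'cy': 216.2111338805265, 'origin': array([0.31561577, 1.16223201, 0.8918175 ]), 'rotation': array([ 0.99091117, -0.01191012, -2.9499449 ])}
wrist {'fx': 312.43666141496965, 'fy': 312.43666141496965, 'cx': 285.2063872009566, 'cy': 214.89283754743136, 'tool_from_camera': array([[ 8.35933576e-04,  9.56760266e-01,  2.90876426e-01,
         7.91687198e-02],
       [ 9.99998985e-01, -1.13527935e-03,  8.60356576e-04,
        -2.34012990e-04],
       [ 1.15338099e-03,  2.90875412e-01, -9.56760244e-01,
        -1.71860613e-01],
       [ 0.00000000e+00,  0.00000000e+00,  0.00000000e+00,
         1.00000000e+00]])}
```

View pics/scene0.png

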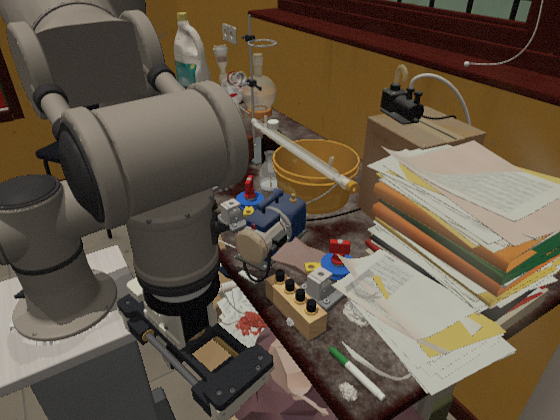

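View pics/side0.png

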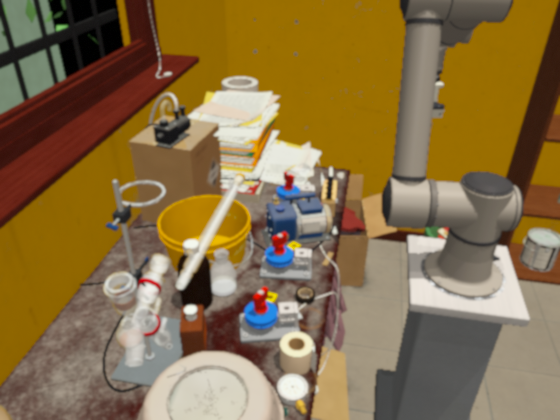

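The scene picture shows the near stand at (335,265) and the pin block at (295,300), with a farther stand at (248,200). The side picture shows three stands, with nuts at (290,185), (280,243) and (262,300), and the motor close to the first.

```bash
python3 - <<'E'
from h import *
for n in('scene','side'):
    z=np.load(n+'0.npz'); im=z['im']; P=z['P']; h=cv2.cvtColor(im,cv2.COLOR_RGB2HSV)
    H,S,V=[h[...,i].astype(int) for i in range(3)]
    def cl(name,mask,zl,zh,mn=12):
        mk=(mask&(P[...,2]>zl)&(P[...,2]<zh)&(P[...,0]>.15)&(P[...,0]<.9)&(abs(P[...,1])<.7)).astype(np.uint8)
        k,lab,st,ce=cv2.connectedComponentsWithStats(mk)
        for i in range(1,k):
            if st[i,4]>=mn:
                q=P[lab==i]; print(n,name,st[i,4],ce[i].round(),'med',np.median(q,0).round(3),'lo',np.percentile(q,5,0).round(3),'hi',np.percentile(q,95,0).round(3))
    cl('red',((H<6)|(H>174))&(S>180)&(V>90),.085,.125)
    cl('blue',(H>105)&(H<122)&(S>200),.03,.075)
    cl('yel',(H>22)&(H<33)&(S>180)&(V>120),.035,.065)
    cl('grey',(S<40)&(V>90),.055,.075,25)
    cl('blk',(V<50),.06,.085,10)
    cl('wood',(H>8)&(H<24)&(S>60)&(S<180)&(V>90),.04,.058,30)
E
```

```text
scene red 41 [247. 185.] med [0.5   0.079 0.114] lo [0.497 0.076 0.095] hi [0.508 0.085 0.123]
scene red 158 [338. 245.] med [ 0.547 -0.262  0.113] lo [ 0.535 -0.277  0.098] hi [ 0.566 -0.25   0.121]
scene red 14 [341. 254.] med [ 0.553 -0.271  0.091] lo [ 0.548 -0.273  0.088] hi [ 0.557 -0.265  0.093]
scene grey 97 [267. 172.] med [0.625 0.187 0.064] lo [0.615 0.175 0.056] hi [0.645 0.215 0.074]
scene grey 144 [229. 204.] med [0.444 0.084 0.066] lo [0.426 0.068 0.058] hi [0.468 0.103 0.068]
scene grey 33 [381. 248.] med [ 0.663 -0.29   0.072] lo [ 0.66  -0.318  0.069] hi [ 0.665 -0.252  0.075]
scene grey 71 [361. 259.] med [ 0.591 -0.291  0.071] lo [ 0.576 -0.301  0.068] hi [ 0.621 -0.286  0.074]
scene grey 269 [318. 276.] med [ 0.485 -0.28   0.065] lo [ 0.466 -0.296  0.058] hi [ 0.509 -0.263  0.067]
scene grey 44 [535. 291.] med [ 0.846 -0.554  0.062] lo [ 0.827 -0.558  0.06 ] hi [ 0.859 -0.551  0.064]
scene grey 209 [384. 313.] med [ 0.525 -0.44   0.073] lo [ 0.516 -0.479  0.071] hi [ 0.532 -0.406  0.075]
scene grey 2069 [434. 351.] med [ 0.524 -0.566  0.066] lo [ 0.497 -0.591  0.
[... 3035 characters left out ...]
7  0.237 0.074]
side grey 233 [287. 309.] med [0.452 0.313 0.063] lo [0.431 0.294 0.057] hi [0.472 0.33  0.065]
side grey 29 [146. 342.] med [0.738 0.483 0.067] lo [0.734 0.479 0.057] hi [0.742 0.486 0.075]
side blk 32 [329. 187.] med [ 0.415 -0.277  0.073] lo [ 0.411 -0.337  0.066] hi [ 0.42  -0.227  0.078]
side blk 198 [197. 289.] med [0.681 0.306 0.072] lo [0.661 0.279 0.062] hi [0.711 0.312 0.084]
side wood 228 [328. 194.] med [ 0.411 -0.262  0.05 ] lo [ 0.394 -0.353  0.045] hi [ 0.438 -0.213  0.054]
side wood 82 [296. 342.] med [0.418 0.4   0.05 ] lo [0.4   0.396 0.042] hi [0.432 0.407 0.058]
side wood 165 [295. 358.] med [0.412 0.447 0.048] lo [0.382 0.429 0.041] hi [0.444 0.452 0.057]
```

View pics/wrist0.png

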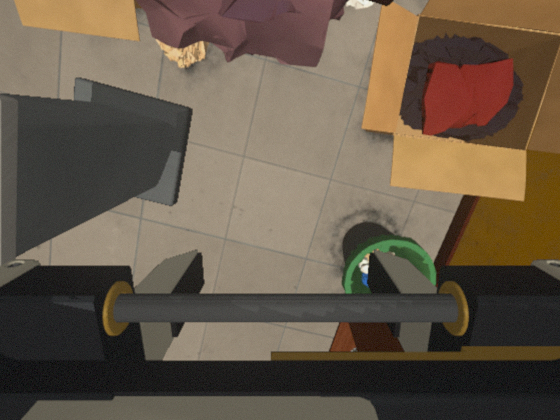

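Three stands are present: right axis ≈(0.547,-0.26), middle ≈(0.51,0.10), left ≈(0.513,0.335). The wrist view only shows the floor. Next I hover over the right stand and the block.

```bash
cat >> h.py <<'E'
def go(x,y,z,yaw=0,rows=True):
    s=robot.observe(); Rt=R.from_euler('xyz',s['tool_rot'])
    Rd=R.from_euler('xyz',[np.pi,0,yaw]); 
    t=Rt.inv().apply(np.array([x,y,z])-s['tool_pos'])*100
    w=(Rt.inv()*Rd).as_rotvec()
    print('shift cm',t.round(2),'turn',w.round(3),'| now',s['tool_pos'].round(4),s['tool_rot'].round(3),'q',s['qpos'].round(2),'t',round(s['time'],1))
E
python3 -c "
from h import *
go(.47,-.27,.26,0)
z=np.load('scene0.npz');P=z['P'].reshape(-1,3)
z=np.load('side0.npz');P=np.vstack([P,z['P'].reshape(-1,3)])
# height map
for x in np.arange(.3,.8,.04):
    print(round(x,2),[int(1000*np.nanpercentile(P[(abs(P[:,0]-x)<.02)&(abs(P[:,1]-y)<.02)&(P[:,2]<.5)][:,2],95)) if ((abs(P[:,0]-x)<.02)&(abs(P[:,1]-y)<.02)&(P[:,2]<.5)).any() else -1 for y in np.arange(-.44,.49,.04)])
"
```

```text
shift cm [ 38.52 -14.35  -4.68] turn [-0.001  0.     0.259] | now [ 0.1343 -0.5072  0.213 ] [-3.14  -0.     0.259] q [-1.46  0.34  1.52 -0.    1.28 -0.15] t 0.1
0.3 [-753, -756, -754, -492, -490, -757, -457, -471, -505, -492, -488, -486, -484, -483, -483, -484, -483, -754, -750, -755, -1, -1, -1, -1]
0.34 [-2, -1, 0, -5, -2, -5, -22, -13, -8, -2, -3, -474, -468, -53, -120, -8, -470, -466, -1, -1, -1, -1, -14, -1]
0.38 [2, 2, 46, 50, 51, 52, 39, 8, 81, 94, 2, 6, 5, 0, 0, 1, 2, 1, 1, 1, 2, 62, 60, 26]
0.42 [16, 12, 76, 78, 77, 77, 50, 79, 117, 124, 80, 5, 12, 66, 53, 16, 17, 14, 17, 63, 59, 62, 61, 27]
0.46 [5, 2, 49, 30, 65, 19, 2, 79, 123, 159, 119, 0, 53, 66, 64, 2, 17, 2, 64, 64, 12, 61, 59, 0]
0.5 [78, 87, 91, 81, 66, 64, 24, 26, 111, 160, 155, 110, 56, 118, 96, 0, 2, 48, 56, 118, 99, 0, 1, 0]
0.54 [84, 89, 94, 91, 117, 120, 20, 27, 106, 138, 157, 134, 60, 110, 117, 10, 2, 3, 4, 115, 107, 8, 0, -1]
0.58 [80, 78, 90, 83, 119, 90, 30, 21, 3, 119, 120, 112, 6, 11, 8, 2, 1, 2, 2, 12, 1, 0, -1, -1]
0.62 [83, 80, 82, 85, 71, 0, 0, 2, 2, 5, 3, 136, 135, 136, 134, 134, 110, 75, 2, 2, 0, 98, 99, -1]
0.66 [283, 285, 287, 286, 278, 262, 261, 166, 166, 161, 164, 162, 169, 169, 168, 167, 165, 164, 164, 164, 162, 122, 279, 294]
0.7 [292, 291, 291, 292, 295, 289, 262, 167, 169, 168, 188, 171, 172, 172, 172, 172, 171, 190, 193, 192, 401, 402, 402, 299]
0.74 [289, 288, 288, 289, 291, 283, 262, 2, 3, 3, 133, 9, -1, -1, -1, -1, 135, 150, 150, 123, 403, 253, 402, 455]
0.78 [288, 287, 288, 290, 291, 284, 285, 284, 278, 262, 134, 96, -1, -1, -1, 73, 135, 1, 0, 1, 403, 405, 404, 17]
```

Call:
play_rows --pt "12 -4 -5 0 0 0.13 1" --pt "38 -14 -6 0 0 0.26 1" --pt "38 -14 -6 0 0 0.26 1" --pt "38 -14 -6 0 0 0.26 1" --pt "38 -14 -6 0 0 0.26 1" --pt "38 -14 -6 0 0 0.26 1" --pt "38 -14 -6 0 0 0.26 1" --pt "38 -14 -6 0 0 0.26 1" --pt "38 -14 -6 0 0 0.26 1" --pt "38 -14 -6 0 0 0.26 1" --pt "38 -14 -6 0 0 0.26 1" --pt "38 -14 -6 0 0 0.26 1"

```text
time: 1.35
tool_pos: [0.4646, -0.276, 0.2732]
tool_rot: [-3.142, 0.001, -0.003]
contact_force: [-0.0, -0.5, 0.5]
opening: 0.0918
grip_force: 0.0
```

```bash
python3 -c "
from h import *
c=cam('wrist'); save('w1.png',c[0]); np.savez('w1.npz',im=c[0],P=cloud(*c[1:])); go(.47,-.27,.26,0); print(c[3])"
```

```text
shift cm [ 0.54 -0.61  1.33] turn [-0.     0.001 -0.003] | now [ 0.4646 -0.2761  0.2733] [-3.142e+00  1.000e-03 -3.000e-03] q [-0.68  0.33  1.37 -0.    1.44  0.9 ] t 1.4
[ 0.5438327  -0.27592348  0.44503248]
```

View pics/w1.png

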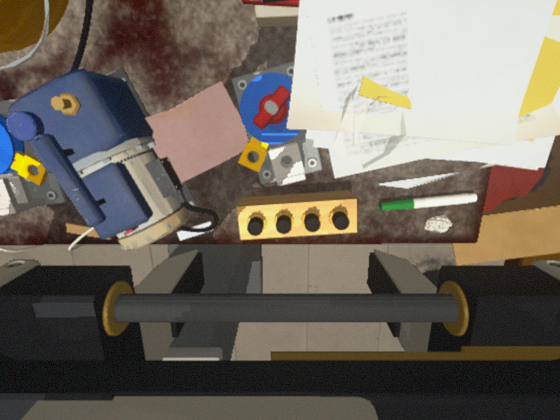

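The wrist view shows pins at (256,225), (284,222), (312,220), (341,218), the fork hole at (288,160), the ear hole at (252,156) and the wing at (272,105). I'll measure these on their known height planes.

```bash
cat >> h.py <<'E'
def onplane(u,v,z,m,o,r):
    d=np.array([(u-m['cx'])/m['fx'],-(v-m['cy'])/m['fy'],-1.])@r.T
    return o+d*((z-o[2])/d[2])
def blobs(c,P,name,mask,zl,zh,zp,mn,mx=4000):
    mk=(mask&(P[...,2]>zl)&(P[...,2]<zh)).astype(np.uint8)
    mk=cv2.morphologyEx(mk,cv2.MORPH_CLOSE,np.ones((3,3)))
    k,lab,st,ce=cv2.connectedComponentsWithStats(mk)
    for i in range(1,k):
        if mn<=st[i,4]<=mx:
            v,u=np.where(lab==i)
            W=np.array([onplane(a,b,zp,*c[2:])[:2] for a,b in zip(u,v)])
            (cx,cy),(a,b),ang=cv2.minAreaRect((W*1000).astype(np.float32))
            al=ang if a>=b else ang+90
            print(name,st[i,4],'px',ce[i].round(),'rectC %.1f %.1f'%(cx,cy),'size %.1f %.1f'%(max(a,b),min(a,b)),'long-axis rad %.3f'%np.deg2rad((al+90)%180-90),'cen',(W.mean(0)*1000).round(1),'z',round(float(np.nanmedian(P[lab==i][:,2])),4))
def measure(n,c=None):
    c=c or cam('wrist'); save(n+'.png',c[0]); P=cloud(*c[1:]); np.savez(n+'.npz',im=c[0],P=P)
    h=cv2.cvtColor(c[0],cv2.COLOR_RGB2HSV).astype(int); H,S,V=h[...,0],h[...,1],h[...,2]
    blobs(c,P,'wing',((H<6)|(H>174))&(S>150)&(V>60),.108,.13,.12,30)
    blobs(c,P,'ear',(H>20)&(H<33)&(S>150)&(V>100),.04,.06,.053,60)
    blobs(c,P,'tine',(S<60),.0585,.074,.065,60)
    blobs(c,P,'pin',(V<75),.065,.09,.078,30)
    blobs(c,P,'seated',(V<75),.083,.097,.091,30)
    blobs(c,P,'pulley',(H>100)&(H<122)&(S>150),.048,.066,.058,300)
    return c,P
E
cat > off.py <<'E'
E
python3 -c "
from h import *
z=np.load('w1.npz')
m=optics.camera_model('wrist'); s=robot.observe(); T=np.array(m['tool_from_camera']); Rt=R.from_euler('xyz',s['tool_rot']).as_matrix()
o=np.array(s['tool_pos'])+Rt@T[:3,3]; r=Rt@T[:3,:3]
P=z['P']
for (u,v) in [(288,160),(297,170),(256,225),(280,232),(272,105),(250,163),(320,280)]: print(u,v,P[v,u].round(4))
c,P=measure('w2')
save('w2c.png',cv2.resize(c[0][70:245,200:400],None,fx=4,fy=3.4,interpolation=cv2.INTER_CUBIC))
"
```

```text
288 160 [ 0.4905 -0.2792  0.0119]
297 170 [ 0.4851 -0.2897  0.0662]
256 225 [ 0.4192 -0.2391  0.0793]
280 232 [ 0.4096 -0.2687  0.0786]
272 105 [ 0.5574 -0.2627  0.1214]
250 163 [ 0.492  -0.2314  0.053 ]
320 280 [-0.1178 -0.423  -0.7604]
wing 238 px [280.  96.] rectC 565.8 -270.1 size 17.1 13.7 long-axis rad -0.676 cen [ 565.8 -270.3] z 0.1203
wing 230 px [262. 118.] rectC 545.6 -252.5 size 17.2 14.2 long-axis rad -0.817 cen [ 545.3 -252.7] z 0.1203
ear 500 px [254. 154.] rectC 503.2 -236.5 size 35.1 28.0 long-axis rad -0.445 cen [ 503.  -236.6] z 0.0536
ear 596 px [ 28. 167.] rectC 488.0 46.2 size 39.4 30.8 long-axis rad 1.015 cen [487.4  47.5] z 0.0537
tine 1843 px [309.  44.] rectC 625.7 -306.3 size 102.8 55.0 long-axis rad -0.366 cen [ 622.3 -301.6] z 0.07
tine 119 px [46. 22.] rectC 645.3 -20.0 size 29.2 5.5 long-axis rad -0.346 cen [644.8 -19.9] z 0.0654
tine 96 px [409.  92.] rectC 572.8 -416.8 size 25.8 12.1 long-axis rad 0.951 cen [ 573.6 -416.1] z 0.074
tine 125 px [557. 101.] rectC 561.8 -585.8 size 32.2 6.7 long-axis rad 0.247 cen [ 562.8 -586.6] z 0.0633
tine 1616 px [50
[... 1092 characters left out ...]
1.0 16.2 long-axis rad 0.016 cen [ 422.3 -307.9] z 0.0782
pin 192 px [283. 224.] rectC 420.0 -273.2 size 20.9 16.2 long-axis rad -0.002 cen [ 420.  -272.9] z 0.0783
pin 198 px [255. 226.] rectC 417.4 -237.7 size 21.2 17.4 long-axis rad -0.024 cen [ 417.8 -237.9] z 0.0783
seated 36 px [272.   0.] rectC 655.1 -264.9 size 21.6 1.7 long-axis rad 1.568 cen [ 655.6 -262.6] z 0.0859
seated 492 px [116. 104.] rectC 560.2 -93.6 size 75.2 10.7 long-axis rad 0.404 cen [559.6 -94.6] z 0.0908
pulley 1813 px [264. 108.] rectC 554.4 -254.4 size 78.3 64.1 long-axis rad 0.167 cen [ 556.8 -250.7] z 0.0586
pulley 596 px [  6. 148.] rectC 509.5 61.3 size 64.5 21.1 long-axis rad -0.263 cen [511.7  64.4] z 0.0587
```

View pics/w2c.png

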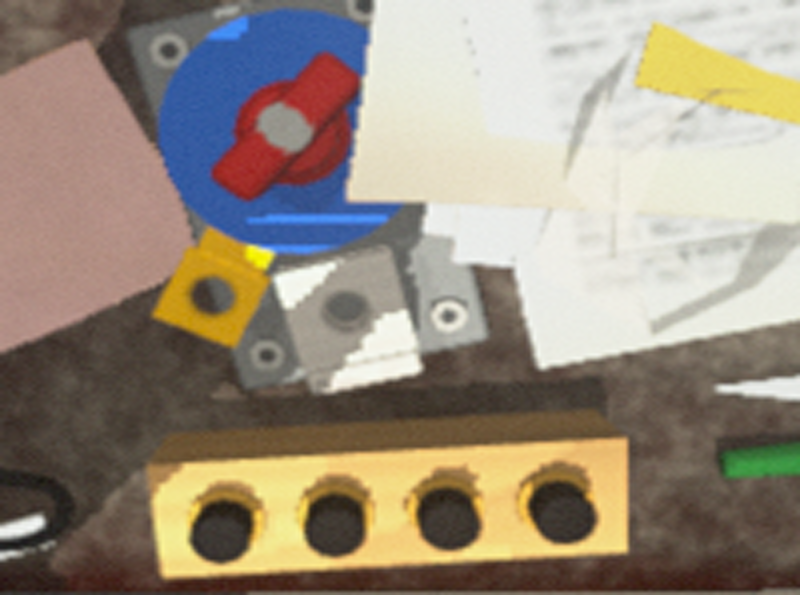

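```bash
python3 -c "
from h import *
P=np.vstack([np.load(f)['P'].reshape(-1,3) for f in('w2.npz','scene0.npz','side0.npz')])
P=P[np.isfinite(P[:,0])]
for y in np.arange(-.42,-.10,.03):
    q=P[(abs(P[:,1]-y)<.015)&(P[:,0]>.3)]
    print(round(y,2),[(zz,round(float(np.percentile(q[q[:,2]>zz][:,0],1)),3)) for zz in (.1,.13,.15,.2,.25) if (q[:,2]>zz).sum()>5])
z=np.load('w2.npz')
for u,v in[(253,156),(254,157),(287,160),(286,161)]: print(u,v,z['P'][v,u].round(4))
c=cam('wrist')
for (u,v,zp) in [(253.25,156.2,.053),(286.6,161.2,.065),(270.6,107.5,.12)]: print(onplane(u,v,zp,*c[2:]))
go(.5562,-.2615,.20,-.717)
"
```

```text
-0.42 [(0.1, 0.653), (0.13, 0.653), (0.15, 0.653), (0.2, 0.652), (0.25, 0.653)]
-0.39 [(0.1, 0.657), (0.13, 0.657), (0.15, 0.657), (0.2, 0.657), (0.25, 0.658)]
-0.36 [(0.1, 0.487), (0.13, 0.487), (0.15, 0.487), (0.2, 0.487), (0.25, 0.487)]
-0.33 [(0.1, 0.459), (0.13, 0.459), (0.15, 0.459), (0.2, 0.459), (0.25, 0.459)]
-0.3 [(0.1, 0.485), (0.13, 0.485), (0.15, 0.485), (0.2, 0.485), (0.25, 0.485)]
-0.27 [(0.1, 0.487), (0.13, 0.487), (0.15, 0.487), (0.2, 0.487), (0.25, 0.487)]
-0.24 [(0.1, 0.458), (0.13, 0.458), (0.15, 0.458), (0.2, 0.458), (0.25, 0.458)]
-0.21 [(0.1, 0.476), (0.13, 0.476), (0.15, 0.476), (0.2, 0.476), (0.25, 0.476)]
-0.18 [(0.1, 0.501), (0.13, 0.501), (0.15, 0.501), (0.2, 0.501), (0.25, 0.501)]
-0.15 [(0.1, 0.679), (0.13, 0.679), (0.15, 0.68), (0.2, 0.792), (0.25, 0.793)]
-0.12 [(0.1, 0.407), (0.13, 0.675), (0.15, 0.675), (0.2, 0.794), (0.25, 0.796)]
253 156 [ 0.4961 -0.2312  0.0112]
254 157 [ 0.4948 -0.2326  0.0117]
287 160 [ 0.4907 -0.2779  0.0121]
286 161 [ 0.4894 -0.2765  0.0128]
[ 0.50066323 -0.23578807  0.053     ]
[ 0.49590734 -0.27714913  0.065     ]
[ 0.55545116 -0.2612807   0.12      ]
shift cm [ 9.12 -1.47  7.35] turn [0.    0.    0.714] | now [ 0.4649 -0.2759  0.2735] [ 3.141e+00  0.000e+00 -3.000e-03] q [-0.68  0.33  1.37 -0.    1.44  0.9 ] t 1.5
```

```bash
python3 -c "
from h import *
for f in('w2.npz','scene0.npz','side0.npz'):
    P=np.load(f)['P'].reshape(-1,3); P=P[np.isfinite(P[:,0])]
    q=P[(P[:,2]>.15)&(P[:,2]<.32)&(P[:,0]>.58)&(P[:,0]<.75)&(P[:,1]>-.45)]
    d=np.hypot(q[:,0]-.556,q[:,1]+.2615); i=np.argsort(d)[:200:20]; print(f); print(np.c_[q[i],d[i]].round(3))
"
```

```text
w2.npz
[]
scene0.npz
[[ 0.649 -0.281  0.277  0.094]
 [ 0.655 -0.253  0.207  0.099]
 [ 0.655 -0.246  0.207  0.1  ]
 [ 0.656 -0.252  0.22   0.1  ]
 [ 0.655 -0.28   0.211  0.101]
 [ 0.657 -0.264  0.22   0.101]
 [ 0.658 -0.26   0.202  0.102]
 [ 0.657 -0.247  0.225  0.102]
 [ 0.658 -0.253  0.222  0.102]
 [ 0.659 -0.262  0.224  0.103]]
side0.npz
[[ 0.652 -0.274  0.273  0.097]
 [ 0.657 -0.277  0.205  0.102]
 [ 0.658 -0.282  0.217  0.104]
 [ 0.658 -0.285  0.24   0.105]
 [ 0.661 -0.284  0.306  0.107]
 [ 0.664 -0.261  0.171  0.108]
 [ 0.663 -0.286  0.171  0.11 ]
 [ 0.665 -0.283  0.226  0.111]
 [ 0.662 -0.3    0.244  0.112]
 [ 0.67  -0.258  0.194  0.114]]
```

Call:
play_rows --pt "9 -1.5 7 0 0 0.12 0.7" --pt "9 -1.5 7 0 0 0.24 0.6" --pt "9 -1.5 7 0 0 0.36 0.5" --pt "9 -1.5 7 0 0 0.5 0.5" --pt "9 -1.5 7 0 0 0.714 0.5" --pt "9 -1.5 7 0 0 0.714 0.5" --pt "9 -1.5 7 0 0 0.714 0.5"

```text
time: 2.2
tool_pos: [0.5555, -0.2608, 0.2035]
tool_rot: [3.141, 0.0, -0.717]
contact_force: [0.1, 0.8, -0.8]
opening: 0.0465
grip_force: 0.0
```

```bash
python3 -c "
from h import *
go(.5562,-.2615,.112,-.717)
"
```

```text
shift cm [0.11 0.01 9.15] turn [0. 0. 0.] | now [ 0.5555 -0.2608  0.2035] [ 3.141  0.    -0.717] q [-0.56  0.51  1.28 -0.    1.35  1.72] t 2.2
```

Call:
play_rows --pt "0.1 0 4.5 0 0 0 0.5" --pt "0.1 0 9.0 0 0 0 0.5" --pt "0.1 0 9.0 0 0 0 0.4" --pt "0.1 0 9.0 0 0 0 0.1" --pt "0.1 0 9.0 0 0 0 0.0" --pt "0.1 0 9.0 0 0 0 0.0" --pt "0.1 0 9.0 0 0 0 0.0" --pt "0.1 0 9.0 0 0 0 0.0" --pt "0.1 0 9.0 0 0 -0.1 0.0" --pt "0.1 0 9.0 0 0 -0.2 0.0" --pt "0.1 0 9.0 0 0 -0.3 0.0" --pt "0.1 0 9.0 0 0 -0.4 0.0" --pt "0.1 0 9.0 0 0 -0.5 0.0" --pt "0.1 0 9.0 0 0 -0.6 0.0" --pt "0.1 0 9.0 0 0 -0.68 0.0" --pt "0.1 0 9.0 0 0 -0.68 0.0" --pt "0.1 0 9.0 0 0 -0.68 0.0" --squeeze 20

```text
time: 3.9
tool_pos: [0.5567, -0.2607, 0.1138]
tool_rot: [3.141, -0.0, -0.037]
contact_force: [-0.8, -0.5, 0.3]
opening: 0.0008
grip_force: 0.0
```

Call:
play_rows --pt "0 0 0 0 0 0 0.5" --pt "0 0 0 0 0 0 0.5" --pt "0 0 0 0 0 0 0.5" --pt "0 0 -5 0 0 0 0.5" --pt "0 0 -9 0 0 0 0.7" --pt "0 0 -9 0 0 0 0.7"

```text
time: 4.5
tool_pos: [0.5593, -0.2623, 0.2101]
tool_rot: [3.136, -0.01, -0.035]
contact_force: [0.1, -0.1, 0.2]
opening: 0.0441
grip_force: 0.0
```

```bash
python3 -c "
from h import *
go(.421,-.29,.2,0.05)
c,P=measure('w3')
save('w3c.png',cv2.resize(c[0][80:250,150:400],(800,544)))
"
```

```text
shift cm [-13.73   3.26   0.89] turn [ 0.006 -0.01  -0.086] | now [ 0.5593 -0.2623  0.2101] [ 3.136 -0.01  -0.035] q [-0.56  0.51  1.27 -0.    1.35  1.04] t 4.5
wing 268 px [294. 207.] rectC 565.9 -269.1 size 20.8 13.3 long-axis rad -0.795 cen [ 566.7 -269.8] z 0.1204
wing 251 px [274. 229.] rectC 547.9 -252.6 size 19.2 14.3 long-axis rad -0.704 cen [ 546.6 -251.8] z 0.1204
ear 509 px [263. 248.] rectC 502.4 -236.2 size 33.9 28.0 long-axis rad -0.451 cen [ 501.3 -235.5] z 0.0536
tine 1969 px [322. 143.] rectC 620.2 -305.0 size 97.0 51.4 long-axis rad -0.345 cen [ 615.8 -301. ] z 0.0699
tine 108 px [ 33. 123.] rectC 645.3 -19.7 size 24.0 4.8 long-axis rad -0.260 cen [645.6 -20.2] z 0.0661
tine 63 px [417. 202.] rectC 552.0 -400.2 size 18.2 9.3 long-axis rad 1.442 cen [ 552.1 -400.3] z 0.0744
tine 378 px [153. 253.] rectC 503.8 -116.0 size 45.3 28.0 long-axis rad 0.593 cen [ 505.2 -115.7] z 0.0664
tine 1207 px [301. 258.] rectC 493.1 -277.7 size 47.1 36.1 long-axis rad 0.247 cen [ 493.2 -277.8] z 0.0655
tine 861 px [525. 245.] rectC 502.9 -511.0 size 103.3 19.9 long-axis rad 1.534 cen [ 499.4 -523.3] z 0.0696
pin 1101 px [118. 208.] rectC 559.9 -95.5 size 81.9 21.7 long-axis rad 0.410 cen [560.4 -94.3] z 0.0781
pin 96 px [163. 261.] rectC 502.2 -129.4 size 21.2 9.2 long-axis rad 1.534 cen [ 500.9 -130.7] z 0.0713
pin 175 px [267. 327.] rectC 414.0 -237.3 size 17.1 15.9 long-axis rad 1.532 cen [ 415.  -237.3] z 0.0785
pin 133 px [299. 326.] rectC 414.7 -272.5 size 17.1 11.9 long-axis rad 1.533 cen [ 415.5 -272.8] z 0.0785
pin 71 px [329. 325.] rectC 415.4 -306.6 size 12.8 7.9 long-axis rad 1.533 cen [ 415.7 -307.1] z 0.0788
seated 776 px [111. 211.] rectC 560.4 -92.9 size 76.1 14.8 long-axis rad 0.455 cen [561.2 -94.1] z 0.0907
pulley 1772 px [272. 189.] rectC 567.9 -250.5 size 76.1 46.4 long-axis rad -0.869 cen [ 570.3 -249.1] z 0.0586
```

View pics/w3c.png

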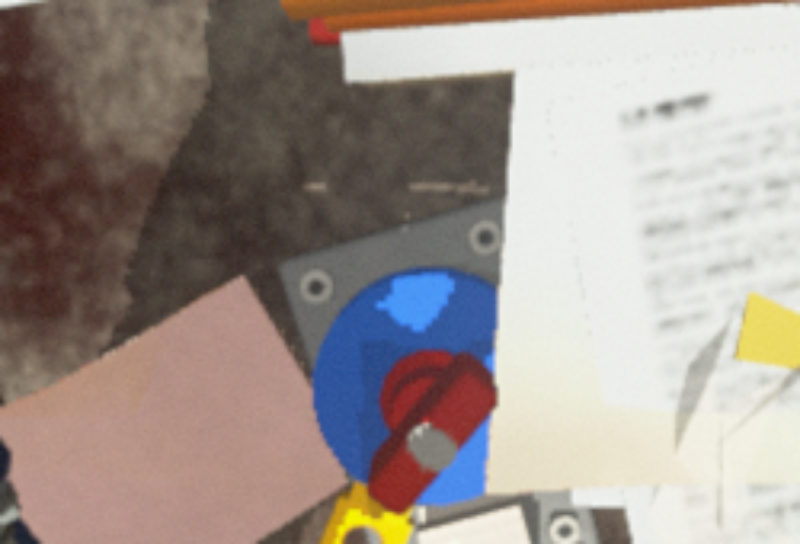

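The pulley did not move (the ear is still at its old place): the fingers closed on nothing, so I repeat the approach and look before turning.

```bash
python3 -c "
from h import *
go(.5562,-.2615,.112,-.73)
"
```

```text
shift cm [-0.24 -0.03  9.49] turn [ 0.001 -0.007  0.695] | now [ 0.5581 -0.2615  0.2069] [ 3.138 -0.006 -0.035] q [-0.56  0.51  1.27 -0.    1.35  1.04] t 4.5
```

Call:
play_rows --pt "-0.2 0 0 0 0 0.15 0.5" --pt "-0.2 0 0 0 0 0.3 0.5" --pt "-0.2 0 0 0 0 0.45 0.5" --pt "-0.2 0 0 0 0 0.6 0.5" --pt "-0.2 0 0 0 0 0.695 0.5" --pt "-0.2 0 0 0 0 0.695 0.5" --pt "-0.2 0 5 0 0 0.695 0.5" --pt "-0.2 0 9.5 0 0 0.695 0.5" --pt "-0.2 0 9.5 0 0 0.695 0.5" --pt "-0.2 0 9.5 0 0 0.695 0.5" --pt "-0.2 0 9.5 0 0 0.695 0.5"

```text
time: 5.65
tool_pos: [0.556, -0.2615, 0.111]
tool_rot: [-3.141, -0.004, -0.729]
contact_force: [0.1, -0.3, -0.2]
opening: 0.0462
grip_force: 0.0
```

```bash
python3 -c "
from h import *
c=cam('wrist'); save('w4.png',c[0])
print(robot.observe())
"
```

```text
{'time': 5.7, 'qpos': array([-5.64211212e-01,  5.92027189e-01,  1.40849608e+00, -6.21329279e-05,
        1.13624155e+00,  1.73612512e+00]), 'qvel': array([ 0.00095613, -0.00343256,  0.00722501,  0.00015086, -0.00536806,
        0.00284586]), 'joint_efforts': array([-2.40868639e-02, -5.28722513e+01, -2.24329913e+01,  1.95442268e-02,
       -7.01986277e-02, -1.22888410e-02]), 'tool_pos': array([ 0.5561282 , -0.26154453,  0.11125112]), 'tool_rot': array([-3.14085381, -0.00477129, -0.72951575]), 'contact_force': array([0.78235917, 0.05166231, 1.4573936 ]), 'torque': array([0.09243548, 0.00014611, 0.01532922]), 'grip_force': 0.0, 'opening': 0.04579016218070339}
```

View pics/w4.png

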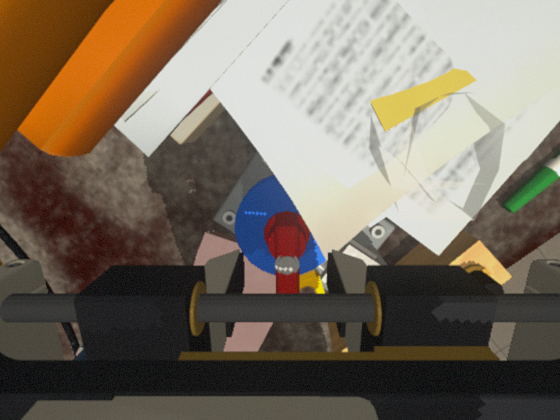

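The wing sits centred between the fingers (≈(285,260)), so I close now.

Call:
play_rows --pt "0 0 0 0 0 0 0.0" --pt "0 0 0 0 0 0 0.0" --pt "0 0 0 0 0 0 0.0" --pt "0 0 0 0 0 0 0.0" --pt "0 0 0 0 0 0 0.0" --squeeze 25

```text
time: 6.2
tool_pos: [0.5547, -0.2606, 0.1086]
tool_rot: [3.142, -0.0, -0.73]
contact_force: [0.7, 0.1, -0.4]
opening: 0.0106
grip_force: 0.0
```

Call:
play_rows --pt "0 0 0 0 0 0 0.0" --pt "0 0 0 0 0 0 0.0" --pt "0 0 0 0 0 0 0.0"

```text
time: 6.5
tool_pos: [0.5547, -0.2607, 0.1085]
tool_rot: [3.142, 0.0, -0.73]
contact_force: [-0.0, -0.9, 0.0]
opening: 0.0002
grip_force: 0.0
```

```bash
python3 -c "
from h import *
c=cam('wrist'); save('w5.png',cv2.resize(c[0][180:360,180:390],(800,600)))
print(robot.observe()['opening'])
"
```

```text
0.00037203879155851935
```

View pics/w5.png

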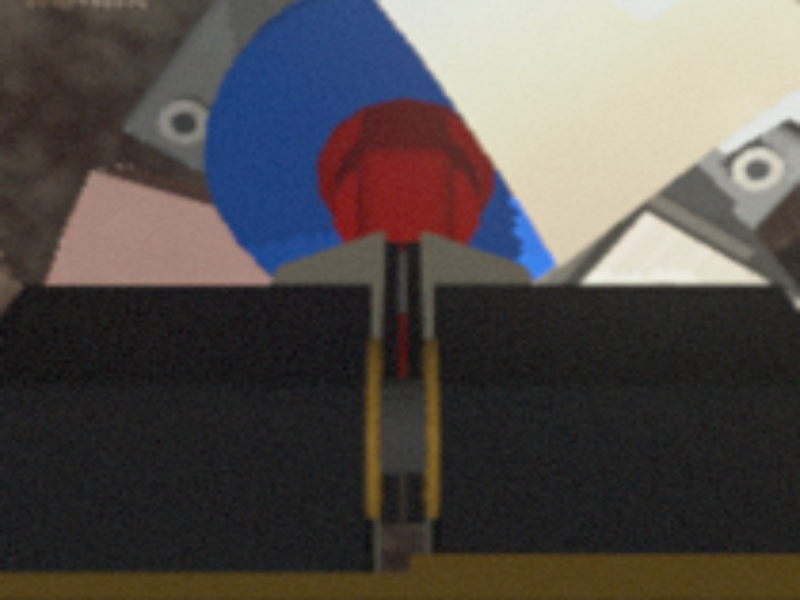

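```bash
python3 -c "
from h import *
c=cam('wrist'); P=cloud(*c[1:]); im,d,m,o,r=c
T=np.array(m['tool_from_camera']);Ti=np.linalg.inv(T)
for p in [(0,0,0),(0,0,.017),(.0095,0,.017),(.0095,0,-.02),(0,0,-.03)]:
    q=Ti@np.array([*p,1]); print(p,'px',m['cx']+m['fx']*q[0]/-q[2], m['cy']+m['fy']*q[1]/q[2], 'depth',-q[2])
for v in range(236,300,4): print(v,P[v,276].round(4),P[v,286].round(4),P[v,293].round(4))
print(robot.observe()['tool_pos'])
"
```

```text
(0, 0, 0) px 286.0870614333952 256.9337450422478 depth 0.18735304605198005
(0, 0, 0.017) px 286.0225026356051 245.97006168699517 depth 0.20361431612866396
(0.0095, 0, 0.017) px 286.04612682998766 232.262516715471 depth 0.20084427038367686
(0.0095, 0, -0.02) px 286.2102900524104 256.3510828295082 depth 0.1654520943344237
(0, 0, -0.03) px 286.2332716418088 281.7638608935963 depth 0.15865668709312614
236 [ 0.5715 -0.2682  0.1196] [ 0.568  -0.2725  0.1202] [ 0.5656 -0.2754  0.1205]
240 [ 0.5698 -0.2666  0.1195] [ 0.5662 -0.2708  0.1198] [ 0.5639 -0.2739  0.1207]
244 [ 0.568  -0.265   0.1195] [ 0.5646 -0.2694  0.1203] [ 0.5621 -0.2723  0.1207]
248 [ 0.5665 -0.2637  0.1205] [ 0.5629 -0.2679  0.1207] [ 0.5604 -0.2708  0.1208]
252 [ 0.5665 -0.2639  0.1262] [ 0.562  -0.2671  0.1234] [ 0.5604 -0.2707  0.1261]
256 [ 0.5665 -0.2641  0.1317] [ 0.5619 -0.267   0.1283] [ 0.5607 -0.2708  0.1319]
260 [ 0.5663 -0.2641  0.1361] [ 0.5617 -0.2668  0.1325] [ 0.5607 -0.2706  0.1364]
264 [ 0.5664 -0.2644  0.1412] [ 0.5619 -0.267   0.1378] [ 0.5607 -0.2705  0.1409]
268 [ 0.5837 -0.2821  0.1949] [ 0.5622 -0.2672  0.143 ] [ 0.5608 -0.2705  0.1453]
272 [ 0.5841 -0.2827  0.1987] [ 0.5615 -0.2665  0.1452] [ 0.561  -0.2704  0.1496]
276 [ 0.5836 -0.2823  0.2001] [ 0.5621 -0.2671  0.1509] [ 0.5608 -0.2702  0.1528]
280 [ 0.5841 -0.2828  0.2036] [ 0.5622 -0.2672  0.1549] [ 0.5615 -0.2706  0.1581]
284 [ 0.5836 -0.2825  0.2047] [ 0.562  -0.267   0.1579] [ 0.5788 -0.2845  0.2008]
288 [ 0.5833 -0.2823  0.2063] [ 0.5609 -0.266   0.1589] [ 0.5794 -0.285   0.2044]
292 [ 0.5829 -0.282   0.2074] [ 0.5601 -0.2653  0.1603] [ 0.5784 -0.2841  0.2042]
296 [ 0.5818 -0.2809  0.2068] [ 0.5781 -0.2812  0.2028] [ 0.5782 -0.2838  0.2057]
[ 0.55466149 -0.26063056  0.10848003]
```

The depth shows the fingertips at z≈0.120 while the reported TCP is at 0.1085. The tips therefore sit about 12 mm behind the reported TCP, not 17 mm ahead, so I have to go roughly 29 mm lower than stated. I'll open, descend gently and check.

Call:
play_rows --pt "0 0 0 0 0 0 0.5" --pt "0 0 0 0 0 0 0.5" --pt "0 0 0 0 0 0 0.5" --pt "0 0 0 0 0 0 0.5" --pt "0 0 0.5 0 0 0 0.5" --pt "0 0 1 0 0 0 0.5" --pt "0 0 1.6 0 0 0 0.5" --pt "0 0 2.2 0 0 0 0.5" --pt "0 0 2.2 0 0 0 0.0" --pt "0 0 2.2 0 0 0 0.0" --pt "0 0 2.2 0 0 0 0.0" --pt "0 0 2.2 0 0 0 0.0" --pt "0 0 2.2 0 0 0 0.0" --pt "0 0 2.2 0 0 0 0.0" --pt "0 0 2.2 0 0 0 0.0" --squeeze 25

```text
time: 8.1
tool_pos: [0.5544, -0.261, 0.0868]
tool_rot: [3.141, -0.0, -0.73]
contact_force: [-3.3, -2.4, 1.4]
opening: 0.0137
grip_force: 25.0
```

Call:
play_rows --pt "0.1 0.05 0 0 0 -0.1 0.0" --pt "0.1 0.05 0 0 0 -0.2 0.0" --pt "0.1 0.05 0 0 0 -0.3 0.0" --pt "0.1 0.05 0 0 0 -0.4 0.0" --pt "0.1 0.05 0 0 0 -0.5 0.0" --pt "0.1 0.05 0 0 0 -0.6 0.0" --pt "0.1 0.05 0 0 0 -0.68 0.0" --pt "0.1 0.05 0 0 0 -0.68 0.0" --pt "0.1 0.05 0 0 0 -0.68 0.0" --pt "0.1 0.05 0 0 0 -0.68 0.4" --pt "0.1 0.05 0 0 0 -0.68 0.4" --pt "0.1 0.05 0 0 0 -0.68 0.4" --pt "0.1 0.05 -4 0 0 -0.68 0.4" --pt "0.1 0.05 -8 0 0 -0.68 0.4" --pt "-6 0.05 -13 0 0 -0.68 0.4" --pt "-9 0.05 -13 0 0 -0.68 0.4" --pt "-9 0.05 -13 0 0 -0.68 0.4" --pt "-9 0.05 -13 0 0 -0.68 0.4"

```text
time: 9.9
tool_pos: [0.4874, -0.2004, 0.2176]
tool_rot: [3.141, -0.002, -0.049]
contact_force: [-0.1, -0.4, 0.0]
opening: 0.0366
grip_force: 0.0
```

```bash
python3 -c "
from h import *
c,P=measure('w6')
save('w6c.png',cv2.resize(c[0][80:260,180:380],(800,600)))
go(.42,-.29,.1,.05)
"
```

```text
wing 360 px [355. 113.] rectC 569.1 -260.6 size 17.2 14.6 long-axis rad -0.048 cen [ 569.5 -260.9] z 0.1202
wing 309 px [353. 146.] rectC 542.9 -260.4 size 17.4 13.5 long-axis rad -0.046 cen [ 542.2 -260.3] z 0.1201
ear 762 px [ 65. 205.] rectC 487.9 45.9 size 39.6 30.8 long-axis rad 1.021 cen [487.6  46.3] z 0.0536
tine 2907 px [389.  51.] rectC 624.3 -307.9 size 100.3 55.5 long-axis rad -0.332 cen [ 622.7 -303.6] z 0.0698
tine 167 px [84. 41.] rectC 644.8 -19.8 size 32.1 5.5 long-axis rad -0.393 cen [645.6 -20.2] z 0.0659
tine 120 px [505. 103.] rectC 571.1 -421.4 size 21.7 16.4 long-axis rad 0.820 cen [ 571.8 -419.3] z 0.0743
tine 162 px [521. 155.] rectC 518.8 -447.0 size 42.2 7.1 long-axis rad 1.522 cen [ 520.  -443.8] z 0.0739
tine 1347 px [358. 189.] rectC 492.5 -277.5 size 45.9 36.8 long-axis rad 0.246 cen [ 492.4 -277.6] z 0.0654
tine 161 px [548. 173.] rectC 501.6 -470.5 size 33.7 8.4 long-axis rad 1.522 cen [ 500.3 -475.2] z 0.0697
tine 142 px [200. 187.] rectC 504.9 -109.4 size 23.0 11.4 long-axis rad 0.456 cen [ 502.9 -110.4] z 0.0673
tine 482 px [233. 226.] rectC 464.8 
[... 809 characters left out ...]
75 px [316. 260.] rectC 418.3 -229.7 size 20.3 5.4 long-axis rad -0.018 cen [ 419.3 -230.5] z 0.0778
seated 38 px [349.   4.] rectC 655.6 -262.3 size 20.7 1.1 long-axis rad -1.517 cen [ 655.6 -261.4] z 0.0854
seated 506 px [167. 133.] rectC 559.2 -94.5 size 72.9 9.6 long-axis rad 0.381 cen [559.9 -94.5] z 0.0909
pulley 2478 px [330. 126.] rectC 555.5 -254.6 size 78.1 64.8 long-axis rad 0.063 cen [ 558.4 -249.1] z 0.0585
pulley 2385 px [ 24. 182.] rectC 512.6 79.8 size 80.4 52.0 long-axis rad -0.306 cen [516.   79.4] z 0.0588
shift cm [-6.35  9.21 11.68] turn [ 0.001 -0.001 -0.1  ] | now [ 0.4878 -0.2011  0.2168] [ 3.141e+00 -1.000e-03 -5.000e-02] q [-0.54  0.34  1.51 -0.    1.28  1.08] t 9.9
```

View pics/w6c.png

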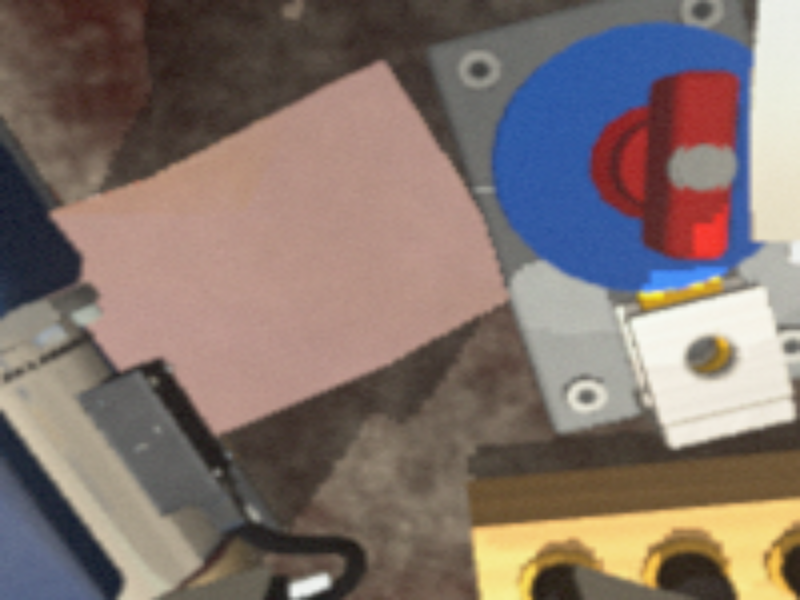

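The ear now stands in the fork, visible through the hole. Next I go to a hover that puts the camera right above the pin row and fork.

Call:
play_rows --pt "-4 5 0 0 0 -0.15 0.4" --pt "-4 9 0 0 0 -0.3 0.4" --pt "-4.1 13.6 1 0 0 -0.45 0.4" --pt "-4.1 13.6 1.7 0 0 -0.6 0.4" --pt "-4.1 13.6 1.7 0 0 -0.75 0.4" --pt "-4.1 13.6 1.7 0 0 -0.9 0.4" --pt "-4.1 13.6 1.7 0 0 -1.05 0.4" --pt "-4.1 13.6 1.7 0 0 -1.2 0.4" --pt "-4.1 13.6 1.7 0 0 -1.35 0.4" --pt "-4.1 13.6 1.7 0 0 -1.5 0.4" --pt "-4.1 13.6 1.7 0 0 -1.69 0.4" --pt "-4.1 13.6 1.7 0 0 -1.69 0.4" --pt "-4.1 13.6 1.7 0 0 -1.69 0.4"

```text
time: 11.25
tool_pos: [0.4399, -0.3356, 0.1981]
tool_rot: [-3.141, -0.001, 1.64]
contact_force: [0.4, 0.3, 0.5]
opening: 0.0367
grip_force: 0.0
```

```bash
cat >> h.py <<'E'
def circ(c,x,y,z,rad,dark=True,hw=26):
    """circle centre near world point (x,y) on plane z: rectify patch to 0.25 mm/px, HoughCircles"""
    im,d,m,o,r=c
    g=np.linspace(-hw,hw,hw*8+1)/1000
    X,Y=np.meshgrid(x+g,y+g,indexing='ij')
    q=(np.stack([X,Y,np.full_like(X,z)],-1)-o)@r
    u=m['cx']+m['fx']*q[...,0]/-q[...,2]; v=m['cy']+m['fy']*q[...,1]/q[...,2]
    p=cv2.remap(cv2.cvtColor(im,cv2.COLOR_RGB2GRAY),u.astype(np.float32),v.astype(np.float32),cv2.INTER_CUBIC)
    p=cv2.GaussianBlur(p,(0,0),3)
    k=cv2.HoughCircles(p,cv2.HOUGH_GRADIENT,1,15,param1=60,param2=8,minRadius=int(rad*4000*.85),maxRadius=int(rad*4000*1.15))
    if k is None: print('none'); return p
    for a in k[0][:3]: print('circle z%.3f'%z,(x+(a[1]-hw*4)/4000).round(4),(y+(a[0]-hw*4)/4000).round(4),'r mm',a[2]/4)
    return p
E
python3 -c "
from h import *
c,P=measure('w7')
ps=[circ(c,*a) for a in [(.4174,-.2377,.078,.010),(.42,-.2732,.078,.010),(.4225,-.3079,.078,.01),(.4962,-.277,.065,.0065)]]
v=np.hstack(ps); 
cv2.imwrite('pics/w7c.png',v[:, :]); print(v.shape)
go(.4174,-.2377,.1,1.64)
"
```

```text
wing 426 px [422. 135.] rectC 541.5 -260.5 size 18.6 13.8 long-axis rad -0.050 cen [ 541.6 -260.4] z 0.1201
wing 350 px [457. 140.] rectC 568.9 -262.0 size 16.9 13.3 long-axis rad -0.048 cen [ 569.3 -262. ] z 0.1204
ear 61 px [263. 164.] rectC 414.2 -301.7 size 20.2 6.9 long-axis rad 0.552 cen [ 414.6 -300.8] z 0.0567
tine 1693 px [342. 147.] rectC 491.1 -277.2 size 45.7 36.4 long-axis rad 0.248 cen [ 490.7 -276.9] z 0.0654
tine 2271 px [475. 178.] rectC 633.2 -287.1 size 102.5 88.0 long-axis rad -0.277 cen [ 624.7 -297.8] z 0.07
tine 168 px [329. 343.] rectC 503.2 -495.5 size 28.9 15.3 long-axis rad -1.500 cen [ 503.  -500.6] z 0.0696
pin 391 px [264.  96.] rectC 414.9 -237.4 size 19.1 17.6 long-axis rad -0.698 cen [ 414.8 -237.3] z 0.0784
pin 332 px [265. 137.] rectC 417.3 -272.4 size 17.9 17.6 long-axis rad 0.854 cen [ 417.4 -272.5] z 0.0785
pin 1124 px [521. 210.] rectC 669.9 -333.3 size 160.4 12.7 long-axis rad -1.531 cen [ 669.1 -325.7] z 0.0872
pin 325 px [266. 175.] rectC 419.8 -307.3 size 19.6 17.2 long-axis rad 0.850 cen [ 419.8 -307.3] z 0.0784
pin 329 px [266. 211.] rectC
[... 212 characters left out ...]
124.] rectC 549.1 -254.7 size 79.4 61.6 long-axis rad 0.779 cen [ 546.3 -252.3] z 0.0584
circle z0.078 0.4145 -0.2373 r mm 9.85
circle z0.078 0.3975 -0.2548 r mm 8.95
circle z0.078 0.406 -0.2418 r mm 11.35
circle z0.078 0.4171 -0.2726 r mm 9.85
circle z0.078 0.3999 -0.2591 r mm 10.05
circle z0.078 0.4214 -0.308 r mm 11.35
circle z0.078 0.4181 -0.306 r mm 11.075
circle z0.078 0.4051 -0.3238 r mm 11.35
circle z0.065 0.4956 -0.2764 r mm 7.1
circle z0.065 0.5096 -0.2846 r mm 7.1
circle z0.065 0.4871 -0.2901 r mm 6.45
(209, 836)
shift cm [ 9.9  -1.58  9.84] turn [-0.001 -0.001 -0.002] | now [ 0.4398 -0.3355  0.1983] [-3.141e+00 -1.000e-03  1.638e+00] q [-0.79  0.41  1.47 -0.    1.27 -0.86] t 11.3
```

View pics/w7.png

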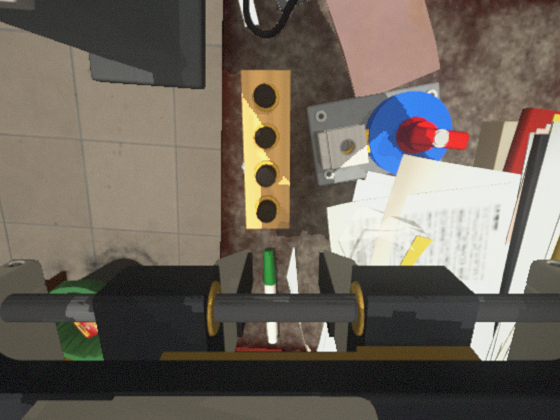

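The wrist view shows pins in a column at (264,96), (265,137), (266,175), (266,211) and the fork hole at (348,146) with yellow in it. Circle fits give pin 1 at (0.4145,-0.2373) and the hole at (0.4956,-0.2764).

Call:
play_rows --pt "5 -1 0 0 0 0 0.4" --pt "10 -1.85 3 0 0 0 0.4" --pt "10 -1.85 8 0 0 0 0.4" --pt "10 -1.85 12 0 0 0 0.4" --pt "10 -1.85 14 0 0 0 0.4" --pt "10 -1.85 15.2 0 0 0 0.4" --pt "10 -1.85 15.2 0 0 0 0.4" --pt "10 -1.85 15.2 0 0 0 0" --pt "10 -1.85 15.2 0 0 0 0" --pt "10 -1.85 15.2 0 0 0 0" --pt "10 -1.85 15.2 0 0 0 0" --pt "10 -1.85 15.2 0 0 0 0" --squeeze 25

```text
time: 12.5
tool_pos: [0.4147, -0.2368, 0.0483]
tool_rot: [3.14, 0.001, 1.64]
contact_force: [0.7, -0.4, 4.2]
opening: 0.0189
grip_force: 25.0
```

```bash
python3 -c "
from h import *
s=robot.observe();print(s['contact_force'],s['opening'],s['grip_force'])
c=cam('wrist'); P=cloud(*c[1:])
# what is at tips
m=c[2]
for v in range(215,275,5): print(v,P[v,286].round(3),P[v,270].round(3))
go(.4956,-.2764,.06,1.64)
"
```

```text
[ 0.71713692 -0.39045087  4.22073714] 0.01888327939330813 25.00112682580948
215 [ 0.414 -0.213  0.038] [ 0.404 -0.214  0.038]
220 [ 0.414 -0.213  0.048] [ 0.405 -0.213  0.049]
225 [ 0.414 -0.214  0.053] [ 0.405 -0.215  0.052]
230 [ 0.414 -0.217  0.053] [ 0.405 -0.218  0.053]
235 [ 0.414 -0.22   0.053] [ 0.405 -0.221  0.052]
240 [ 0.415 -0.224  0.052] [ 0.405 -0.224  0.053]
245 [ 0.415 -0.225  0.057] [ 0.406 -0.227  0.053]
250 [ 0.415 -0.227  0.06 ] [ 0.406 -0.229  0.056]
255 [ 0.415 -0.227  0.066] [nan nan nan]
260 [ 0.415 -0.227  0.072] [ 0.406 -0.232  0.063]
265 [ 0.415 -0.228  0.077] [ 0.407 -0.232  0.069]
270 [ 0.415 -0.229  0.079] [ 0.407 -0.232  0.075]
shift cm [-4.51  7.8  -1.16] turn [ 0.001  0.001 -0.   ] | now [ 0.4147 -0.2368  0.0483] [3.14e+00 1.00e-03 1.64e+00] q [-0.68  0.47  1.86 -0.    0.81 -0.75] t 12.6
```

Call:
play_rows --pt "0 0 -2 0 0 0 0" --pt "0 0 -5 0 0 0 0" --pt "0 0 -8 0 0 0 0" --pt "0 0 -8 0 0 0 0" --pt "-2 4 -8 0 0 0 0" --pt "-4.5 7.8 -8 0 0 0 0" --pt "-4.5 7.8 -8 0 0 0 0" --pt "-4.5 7.8 -8 0 0 0 0" --pt "-4.5 7.8 -8 0 0 0 0" --pt "-4.5 7.8 -7 0 0 0 0" --pt "-4.5 7.8 -6 0 0 0 0" --pt "-4.5 7.8 -5.2 0 0 0 0" --pt "-4.5 7.8 -4.5 0 0 0 0" --pt "-4.5 7.8 -4.5 0 0 0 0"

```text
time: 13.95
tool_pos: [0.4945, -0.2754, 0.0912]
tool_rot: [-3.14, -0.001, 1.64]
contact_force: [0.3, 0.2, -0.9]
opening: 0.0187
grip_force: 25.0
```

```bash
python3 -c "
from h import *
s=robot.observe();print(s['contact_force'],s['opening'],s['grip_force'])
go(.4956,-.2764,.0605,1.64)
"
```

```text
[ 0.28116339  0.2467513  -0.88902833] 0.018742196242740438 24.99990016222
shift cm [-0.11  0.11  3.07] turn [-0.002 -0.001 -0.   ] | now [ 0.4945 -0.2754  0.0912] [-3.14e+00 -1.00e-03  1.64e+00] q [-0.64  0.54  1.57 -0.    1.03 -0.71] t 13.9
```

Call:
play_rows --pt "-0.1 0.1 0.5 0 0 0 0" --pt "-0.1 0.1 1 0 0 0 0" --pt "-0.1 0.1 1.5 0 0 0 0" --pt "-0.1 0.1 2 0 0 0 0" --pt "-0.1 0.1 2.4 0 0 0 0" --pt "-0.1 0.1 2.8 0 0 0 0" --pt "-0.1 0.1 3.1 0 0 0 0" --pt "-0.1 0.1 3.2 0 0 0 0" --pt "-0.1 0.1 3.2 0 0 0 0"

```text
time: 14.85
tool_pos: [0.4961, -0.2767, 0.0613]
tool_rot: [3.141, 0.0, 1.64]
contact_force: [-2.2, 1.6, 5.8]
opening: 0.019
grip_force: 25.0
```

The pin is seated: the pin offset predicted TCP z = 0.0613 and contact came there. I release it, rise and turn over to the wing.

Call:
play_rows --pt "0 0 0 0 0 0 0.4" --pt "0 0 0 0 0 0 0.4" --pt "0 0 -1 0 0 0 0.4" --pt "0 0 -5 0 0 0 0.4" --pt "0 0 -10 0 0 -0.15 0.4" --pt "0 0 -10 0 0 -0.3 0.4" --pt "0 0 -10 0 0 -0.45 0.4" --pt "0 0 -10 0 0 -0.6 0.4" --pt "0 0 -10 0 0 -0.75 0.4" --pt "0 0 -10 0 0 -0.9 0.4" --pt "0 0 -10 0 0 -1.05 0.4" --pt "0 0 -10 0 0 -1.2 0.4" --pt "0 0 -10 0 0 -1.35 0.4" --pt "0 0 -10 0 0 -1.45 0.4" --pt "1.1 6.4 -10 0 0 -1.45 0.4" --pt "1.1 6.4 -10 0 0 -1.45 0.4" --pt "1.1 6.4 -10 0 0 -1.45 0.4"

```text
time: 16.55
tool_pos: [0.5609, -0.2606, 0.1607]
tool_rot: [-3.141, 0.001, 3.092]
contact_force: [-0.9, -0.3, -0.4]
opening: 0.0367
grip_force: 0.0
```

```bash
cat >> h.py <<'E'
def pose(yaw,a): return R.from_euler('y',-a)*R.from_euler('xyz',[np.pi,0,yaw])
def rel(p,Rd):
    s=robot.observe(); Rt=R.from_euler('xyz',s['tool_rot'])
    return (Rt.inv().apply(np.array(p)-s['tool_pos'])*100), (Rt.inv()*Rd).as_rotvec()
def prow(p,Rd,g):
    t,w=rel(p,Rd); print([*(float(x) for x in t.round(2)),*(float(x) for x in w.round(3)),g],end=', ')
E
python3 -c "
from h import *
s=robot.observe(); print(s['tool_pos'],s['tool_rot'])
ps=[(.5588,-.261,.17),(.5588,-.261,.087)]
for p in ps: prow(p,pose(3.094,.12),.4)
z=np.load('w7.npz')
"
```

```text
[ 0.560882   -0.26058092  0.16071992] [-3.14132444e+00  9.86761642e-04  3.09180150e+00]
[0.2, -0.05, -0.93, -0.006, -0.119, -0.002, 0.4], [0.21, -0.05, 7.37, -0.006, -0.119, -0.002, 0.4],
```

Call:
play_rows --pt "0.2 0 0 0 -0.12 0 0.4" --pt "0.2 0 3 0 -0.12 0 0.4" --pt "0.2 0 5.5 0 -0.12 0 0.4" --pt "0.2 0 7.4 0 -0.12 0 0.4" --pt "0.2 0 7.4 0 -0.12 0 0.4" --pt "0.2 0 7.4 0 -0.12 0 0.0" --pt "0.2 0 7.4 0 -0.12 0 0.0" --pt "0.2 0 7.4 0 -0.12 0 0.0" --pt "0.2 0 7.4 0 -0.12 0 0.0" --pt "0.2 0 7.4 0 -0.12 0 0.0" --pt "0.2 0 7.4 0 -0.12 0 0.0" --squeeze 30

```text
time: 17.65
tool_pos: [0.5577, -0.2622, 0.0878]
tool_rot: [-3.14, 0.122, 3.09]
contact_force: [-2.6, -2.0, 6.6]
opening: 0.0136
grip_force: 30.0
```

```bash
python3 -c "
from h import *
s=robot.observe(); print(s['tool_pos'],s['tool_rot'],s['opening'],s['contact_force'],s['qpos'])
y0=3.094
for k in [.3,.6,.9,1.2,1.5,1.8,2.1,2.3]:
    prow((.5588,-.261,.087),pose(y0-k,.12),0)
"
```

```text
[ 0.55769312 -0.26215784  0.08783855] [-3.13960149  0.12187413  3.08996381] 0.01359525604107371 [-2.56742664 -2.04376821  6.55442986] [-0.59704232  0.56519644  1.54118682  0.07655578  0.93125486 -2.15859765]
[-0.09, 0.12, 0.1, -0.008, 0.003, 0.296, 0], [-0.09, 0.12, 0.1, -0.007, 0.004, 0.596, 0], [-0.09, 0.12, 0.1, -0.007, 0.006, 0.896, 0], [-0.09, 0.12, 0.1, -0.006, 0.007, 1.196, 0], [-0.09, 0.12, 0.1, -0.005, 0.008, 1.496, 0], [-0.09, 0.12, 0.1, -0.004, 0.009, 1.796, 0], [-0.09, 0.12, 0.1, -0.003, 0.01, 2.096, 0], [-0.09, 0.12, 0.1, -0.002, 0.01, 2.296, 0],
```

Call:
play_rows --pt "0 0 0 0 0 0.12 0" --pt "0 0 0 0 0 0.24 0" --pt "0 0 0 0 0 0.36 0" --pt "0 0 0 0 0 0.48 0" --pt "0 0 0 0 0 0.6 0" --pt "0 0 0 0 0 0.72 0" --pt "0 0 0 0 0 0.84 0" --pt "0 0 0 0 0 0.96 0" --pt "0 0 0 0 0 1.08 0" --pt "0 0 0 0 0 1.2 0" --pt "0 0 0 0 0 1.2 0"

```text
time: 18.75
tool_pos: [0.5578, -0.2618, 0.0877]
tool_rot: [3.029, 0.045, 1.885]
contact_force: [-0.8, -1.6, 5.2]
opening: 0.015
grip_force: 30.8
```

```bash
python3 -c "
from h import *
s=robot.observe(); print(s['tool_pos'],s['tool_rot'],s['opening'],s['contact_force'],s['torque'],s['qpos'])
c,P=measure('w8')
"
```

```text
[ 0.55784926 -0.26181268  0.08766878] [3.02858115 0.04543447 1.88461699] 0.014992115892141167 [-0.78624787 -1.56817028  5.15420262] [-0.67547965  0.39654233  0.01643799] [-0.59642643  0.56546064  1.54123035  0.07655938  0.93108801 -0.9553439 ]
wing 1247 px [286. 257.] rectC 550.3 -246.8 size 25.4 14.2 long-axis rad -1.234 cen [ 550.  -246.2] z 0.1199
ear 144 px [ 53. 181.] rectC 413.0 -264.9 size 19.2 4.9 long-axis rad 0.224 cen [ 413.2 -264.7] z 0.0566
ear 165 px [184. 207.] rectC 492.2 -258.8 size 27.4 3.1 long-axis rad 0.246 cen [ 491.3 -259.3] z 0.0528
ear 222 px [215. 226.] rectC 515.4 -268.3 size 23.5 6.6 long-axis rad -1.328 cen [ 513.9 -267.1] z 0.0534
ear 134 px [ 48. 235.] rectC 413.8 -302.4 size 20.7 5.9 long-axis rad 0.413 cen [ 413.9 -302. ] z 0.0566
ear 89 px [ 56. 284.] rectC 421.9 -336.9 size 12.8 4.5 long-axis rad -0.068 cen [ 421.6 -337.1] z 0.0565
tine 2345 px [172. 232.] rectC 491.6 -276.4 size 45.0 38.6 long-axis rad 0.248 cen [ 489.  -273.7] z 0.0654
tine 1494 px [493. 249.] rectC 712.8 -227.7 size 43.9 26.7 long-axis rad -0.177 cen [ 711.3 -225.5] z 0.0594
tine 62 px [443. 266.] rectC 678.7 -247.7 size 10.1 6.0 long-axis rad 0.060 cen [ 679.9 -248.3] z 0.0704
tine 68 px [424. 275.] rectC 668.4 -258.7 size 9.6 5.0 long-axis rad -1.556 cen [ 668.7 -258.3] z 0.0722
pin 1467 px [ 39. 203.] rectC 420.3 -269.6 size 27.2 18.4 long-axis rad 0.801 cen [ 420.2 -269.7] z 0.0781
pin 438 px [181. 237.] rectC 496.1 -270.3 size 19.5 14.9 long-axis rad -0.160 cen [ 496.7 -269.3] z 0.0828
pin 868 px [ 44. 255.] rectC 424.2 -301.7 size 23.4 18.8 long-axis rad 0.967 cen [ 425.1 -300.7] z 0.0759
pin 163 px [434. 283.] rectC 668.4 -258.8 size 15.0 9.7 long-axis rad 0.016 cen [ 668.5 -257.7] z 0.0857
seated 957 px [174. 250.] rectC 495.7 -271.0 size 20.2 19.3 long-axis rad 0.305 cen [ 495.9 -271.6] z 0.0912
seated 168 px [434. 286.] rectC 656.8 -254.5 size 15.2 7.7 long-axis rad -0.166 cen [ 657.5 -254.2] z 0.09
```

Call:
play_rows --pt "0 0 0 0 0 0.12 0" --pt "0 0 0 0 0 0.24 0" --pt "0 0 0 0 0 0.36 0" --pt "0 0 0 0 0 0.48 0" --pt "0 0 0 0 0 0.6 0" --pt "0 0 0 0 0 0.72 0" --pt "0 0 0 0 0 0.84 0" --pt "0 0 0 0 0 0.96 0" --pt "0 0 0 0 0 1.05 0" --pt "0 0 0 0 0 1.05 0"

```text
time: 19.8
tool_pos: [0.5584, -0.2617, 0.0877]
tool_rot: [3.045, -0.076, 0.843]
contact_force: [3.2, -1.4, 5.4]
opening: 0.0149
grip_force: 29.9
```

```bash
python3 -c "
from h import *
s=robot.observe(); print(s['tool_pos'],s['tool_rot'],s['opening'],s['contact_force'],s['torque'],s['qpos'])"
```

```text
[ 0.5583805  -0.2617216   0.08765813] [ 3.04496355 -0.07595207  0.84292406] 0.01487502122144367 [ 3.21151459 -1.43376411  5.42357733] [-0.15010053 -0.01532714  0.01867023] [-0.59627571  0.56578012  1.54080209  0.07765751  0.93049934  0.09211774]
```

Call:
play_rows --pt "0 0 0 0 0 0.05 0" --pt "0 0 0 0 0 0.1 0" --pt "0 0 0 0 0 0.15 0" --pt "0 0 0 0 0 0.15 0"

```text
time: 20.2
tool_pos: [0.5585, -0.2619, 0.0877]
tool_rot: [3.057, -0.089, 0.696]
contact_force: [2.7, -1.6, 4.9]
opening: 0.0145
grip_force: 30.0
```

```bash
python3 -c "
from h import *
s=robot.observe(); print(s['tool_pos'],s['tool_rot'],s['opening'],s['contact_force'],s['torque'],s['qpos'])"
```

```text
[ 0.55846042 -0.26190009  0.08768062] [ 3.05660984 -0.0890157   0.69606255] 0.014535647079965953 [ 2.74666397 -1.61852204  4.87457465] [-0.36659295 -0.0465211   0.34910127] [-0.59623642  0.56581653  1.54067994  0.07719847  0.93016153  0.23937819]
```

Call:
play_rows --pt "0 0 0 0 0 0.04 0" --pt "0 0 0 0 0 0.08 0" --pt "0 0 0 0 0 0.08 0"

```text
time: 20.5
tool_pos: [0.5587, -0.2618, 0.0879]
tool_rot: [3.063, -0.096, 0.617]
contact_force: [3.0, -1.9, 4.8]
opening: 0.0151
grip_force: 31.7
```

```bash
python3 -c "
from h import *
s=robot.observe(); print(s['tool_rot'],s['opening'],s['contact_force'],s['torque'],s['qpos'])"
```

```text
[ 3.06346721 -0.09570829  0.61713429] 0.01512284849863901 [ 2.98802351 -1.92632288  4.75803802] [-0.3602977  -0.17952994  0.68362928] [-0.59589072  0.56566478  1.54043792  0.07730204  0.93004914  0.31855923]
```

Call:
play_rows --pt "0 0 0 0 0 0 0.4" --pt "0 0 0 0 0 0 0.4" --pt "0 0 0 0 0 0 0.4" --pt "0 0 -5 0 0 0 0.4" --pt "0 0 -10 0 0 0 0.4" --pt "0 0 -14 0 0 0 0.4" --pt "0 0 -14 0 0 0 0.4"

```text
time: 21.2
tool_pos: [0.5422, -0.2617, 0.2319]
tool_rot: [3.058, -0.098, 0.615]
contact_force: [1.0, -0.9, 0.2]
opening: 0.0369
grip_force: 0.0
```

```bash
python3 -c "
from h import *
go(.42,.09,.24,0); c,P=measure('w9')"
```

```text
shift cm [ 10.32 -35.68  -2.8 ] turn [ 0.051 -0.121  0.61 ] | now [ 0.5422 -0.2617  0.2319] [ 3.058 -0.098  0.615] q [-0.61  0.4   1.39  0.07  1.24  0.33] t 21.2
wing 284 px [281. 193.] rectC 566.6 -251.9 size 19.7 14.1 long-axis rad 0.710 cen [ 566.3 -251.8] z 0.1203
wing 202 px [285. 222.] rectC 545.4 -270.3 size 15.5 12.8 long-axis rad 0.709 cen [ 545.3 -270.2] z 0.1204
ear 170 px [ 3. 90.] rectC 490.8 31.7 size 24.7 8.4 long-axis rad 0.442 cen [489.3  32.1] z 0.0538
tine 498 px [333.  60.] rectC 707.5 -225.4 size 24.0 23.0 long-axis rad -0.200 cen [ 707.2 -224.2] z 0.0594
tine 1781 px [344. 172.] rectC 623.8 -306.6 size 103.4 55.2 long-axis rad -0.360 cen [ 621.3 -303.5] z 0.07
tine 796 px [137. 195.] rectC 479.6 -128.8 size 103.4 25.5 long-axis rad 0.417 cen [ 473.3 -132.1] z 0.0659
tine 572 px [264. 250.] rectC 492.8 -277.3 size 46.2 36.4 long-axis rad 0.248 cen [ 497.3 -280.2] z 0.0656
tine 76 px [492. 332.] rectC 569.0 -588.9 size 33.9 7.2 long-axis rad -0.015 cen [ 567.  -589.8] z 0.0632
pin 786 px [143. 103.] rectC 558.0 -93.9 size 81.2 14.7 long-axis rad 0.469 cen [559.7 -94.3] z 0.0784
pin 250 px [143. 190.] rectC 481.4 -139.7 size 53.0 15.3 long-axis rad 0.651 cen [ 485.  -137.6] z 0.0726
pin 70 px [260. 247.] rectC 501.0 -271.1 size 16.5 8.0 long-axis rad -0.990 cen [ 501.  -271.3] z 0.0847
pin 47 px [249. 324.] rectC 416.7 -313.7 size 10.3 6.3 long-axis rad -1.011 cen [ 416.7 -312.9] z 0.0786
pin 246 px [274. 331.] rectC 424.9 -342.1 size 24.2 17.0 long-axis rad 0.724 cen [ 425.1 -341.8] z 0.0781
seated 564 px [138. 100.] rectC 560.1 -93.1 size 75.4 10.8 long-axis rad 0.394 cen [560.  -94.3] z 0.0908
seated 246 px [260. 254.] rectC 497.3 -273.5 size 20.1 15.9 long-axis rad 0.596 cen [ 497.4 -273.8] z 0.0914
pulley 2144 px [273. 192.] rectC 556.0 -253.0 size 77.4 62.3 long-axis rad -0.038 cen [ 557.8 -251.2] z 0.0586
```

Call:
play_rows --pt "1 -4 -2.8 0.01 -0.03 0.1 0.4" --pt "3 -10 -2.8 0.03 -0.06 0.3 0.4" --pt "10.3 -35.7 -2.8 0.05 -0.12 0.61 0.4" --pt "10.3 -35.7 -2.8 0.05 -0.12 0.61 0.4" --pt "10.3 -35.7 -2.8 0.05 -0.12 0.61 0.4" --pt "10.3 -35.7 -2.8 0.05 -0.12 0.61 0.4" --pt "10.3 -35.7 -2.8 0.05 -0.12 0.61 0.4" --pt "10.3 -35.7 -2.8 0.05 -0.12 0.61 0.4" --pt "10.3 -35.7 -2.8 0.05 -0.12 0.61 0.4" --pt "10.3 -35.7 -2.8 0.05 -0.12 0.61 0.4" --pt "10.3 -35.7 -2.8 0.05 -0.12 0.61 0.4" --pt "10.3 -35.7 -2.8 0.05 -0.12 0.61 0.4"

```text
time: 22.45
tool_pos: [0.4184, 0.0905, 0.2362]
tool_rot: [-3.137, 0.009, -0.002]
contact_force: [0.4, 0.3, -1.1]
opening: 0.0367
grip_force: 0.0
```

```bash
python3 -c "
from h import *
go(.42,.09,.24,0); c,P=measure('w10'); save('w10v.png',c[0])
circ(c,.451,.085,.065,.0065)
"
```

```text
shift cm [ 0.16  0.04 -0.38] turn [-0.005  0.009 -0.002] | now [0.4184 0.0905 0.2362] [-3.137e+00  9.000e-03 -2.000e-03] q [0.03 0.15 1.72 0.01 1.28 1.6 ] t 22.4
wing 303 px [269.  83.] rectC 525.5 104.4 size 19.4 14.0 long-axis rad 0.820 cen [526.2 105.6] z 0.1202
wing 581 px [25. 99.] rectC 514.1 319.2 size 40.6 16.2 long-axis rad 1.165 cen [514.3 317.5] z 0.1198
wing 297 px [293. 106.] rectC 508.7 84.7 size 17.4 14.1 long-axis rad 0.895 cen [508.3  84.7] z 0.1202
ear 828 px [119. 109.] rectC 507.0 272.3 size 40.9 28.1 long-axis rad 1.428 cen [507.2 271.5] z 0.0536
ear 686 px [328. 128.] rectC 486.9 45.7 size 36.0 27.9 long-axis rad 1.024 cen [486.8  45.4] z 0.0535
tine 1457 px [ 88. 160.] rectC 453.3 307.8 size 45.0 40.9 long-axis rad 0.294 cen [453.7 308. ] z 0.0655
tine 1271 px [290. 162.] rectC 451.9 86.9 size 45.2 36.0 long-axis rad 0.120 cen [452.1  87. ] z 0.0655
tine 355 px [413. 175.] rectC 438.9 -49.7 size 82.9 10.2 long-axis rad 0.425 cen [437. -49.] z 0.0677
tine 1146 px [ 17. 198.] rectC 407.3 398.1 size 79.1 36.7 long-axis rad -0.270 cen [411.5 396.8] z 0.0629
pin 462 px [380.  91.] rectC 522.7 -1.9 size 68.6 10.2 long-axis rad 0.362 cen [522.7  -1.8] z 0.0774
seated 168 px [384.  92.] rectC 519.7 -2.8 size 53.9 4.5 long-axis rad 0.443 cen [520.6  -1.8] z 0.088
pulley 3369 px [66. 98.] rectC 516.2 327.6 size 78.9 78.1 long-axis rad -0.061 cen [517.6 322.9] z 0.0587
pulley 3324 px [283.  98.] rectC 517.5 95.2 size 77.7 77.5 long-axis rad -0.780 cen [517.6  94.6] z 0.0585
circle z0.065 0.4626 0.0769 r mm 6.825
circle z0.065 0.4571 0.0879 r mm 5.5875
circle z0.065 0.4321 0.0966 r mm 5.825
```

View pics/w10v.png

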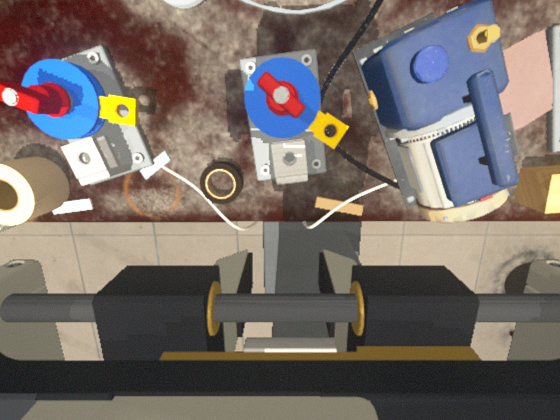

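The picture shows the middle stand: wing at (281,95), fork at (290,160), ear at (330,130). The left stand has fork (85,158) and ear (122,110). The middle ear has to go clockwise by about 0.90 rad.

Call:
play_rows --pt "5 -0.4 0 0 0 -0.15 0.4" --pt "9.9 -0.4 0 0 0 -0.3 0.4" --pt "9.9 -0.4 2 0 0 -0.45 0.4" --pt "9.9 -0.4 4 0 0 -0.6 0.4" --pt "9.9 -0.4 6 0 0 -0.75 0.4" --pt "9.9 -0.4 8 0 0 -0.866 0.4" --pt "9.9 -0.4 8 0 0 -0.866 0.4" --pt "9.9 -0.4 12 0 0 -0.866 0.4" --pt "9.9 -0.4 14.9 0 0 -0.866 0.4" --pt "9.9 -0.4 14.9 0 0 -0.866 0.4" --pt "9.9 -0.4 14.9 0 0 -0.866 0.4" --pt "9.9 -0.4 14.9 0 0 -0.866 0" --pt "9.9 -0.4 14.9 0 0 -0.866 0" --pt "9.9 -0.4 14.9 0 0 -0.866 0" --pt "9.9 -0.4 14.9 0 0 -0.866 0" --pt "9.9 -0.4 14.9 0 0 -0.866 0" --pt "9.9 -0.4 14.9 0 0 -0.866 0" --squeeze 20

```text
time: 24.2
tool_pos: [0.5175, 0.0956, 0.0881]
tool_rot: [-3.136, -0.001, 0.865]
contact_force: [2.7, -3.9, 5.5]
opening: 0.0137
grip_force: 20.0
```

Call:
play_rows --pt "0 0 0 0 0 0.12 0" --pt "0 0 0 0 0 0.24 0" --pt "0 0 0 0 0 0.36 0" --pt "0 0 0 0 0 0.48 0" --pt "0 0 0 0 0 0.6 0" --pt "0 0 0 0 0 0.72 0" --pt "0 0 0 0 0 0.82 0" --pt "0 0 0 0 0 0.9 0" --pt "0 0 0 0 0 0.9 0" --pt "0 0 0 0 0 0.9 0" --pt "0 0 0 0 0 0.9 0.4" --pt "0 0 0 0 0 0.9 0.4" --pt "0 0 -1 0 0 0.9 0.4" --pt "0 0 -6 0 0 0.9 0.4" --pt "0 0 -11 0 0 0.9 0.4" --pt "-6.8 -7 -14 0 0 0.9 0.4" --pt "-6.8 -7 -14 0 0 0.9 0.4" --pt "-6.8 -7 -14 0 0 0.9 0.4"

```text
time: 26.0
tool_pos: [0.4154, 0.0895, 0.2301]
tool_rot: [-3.136, 0.007, -0.034]
contact_force: [0.4, -1.2, -0.4]
opening: 0.0367
grip_force: 0.0
```

```bash
python3 -c "
from h import *
c,P=measure('w11')
p=circ(c,.4564,.0874,.065,.0065,hw=14)
im=c[0];m,o,r=c[2:]
def px(x,y,z):
    q=(np.array([x,y,z])-o)@r; return m['cx']+m['fx']*q[0]/-q[2], m['cy']+m['fy']*q[1]/q[2]
u,v=map(int,px(.4564,.0874,.065)); print(u,v); print(cv2.cvtColor(im,cv2.COLOR_RGB2HSV)[v-6:v+7,u-6:u+7,0]); print(P[v-6:v+7,u,2].round(3))
go(.385,-.33,.2,1.64)
"
```

```text
wing 318 px [276.  73.] rectC 530.3 94.1 size 18.0 13.5 long-axis rad -0.091 cen [531.   94.4] z 0.1203
wing 533 px [ 21. 106.] rectC 512.5 315.7 size 32.4 16.2 long-axis rad 1.159 cen [512.5 313.7] z 0.1198
wing 308 px [276. 108.] rectC 504.2 95.5 size 17.7 13.6 long-axis rad -0.033 cen [503.5  95.4] z 0.1203
ear 862 px [112. 112.] rectC 507.2 272.1 size 41.4 28.0 long-axis rad 1.416 cen [507.2 271.7] z 0.0536
ear 65 px [284. 137.] rectC 475.4 90.0 size 21.0 3.9 long-axis rad -1.465 cen [475.2  90.2] z 0.0536
tine 385 px [414. 169.] rectC 438.7 -49.8 size 83.1 10.7 long-axis rad 0.417 cen [437.2 -48.9] z 0.0675
tine 1303 px [288. 160.] rectC 451.8 86.9 size 45.1 36.0 long-axis rad 0.122 cen [451.8  86.9] z 0.0655
tine 1494 px [ 83. 165.] rectC 453.4 307.9 size 45.1 40.9 long-axis rad 0.296 cen [453.7 308. ] z 0.0656
tine 1064 px [ 15. 206.] rectC 407.7 395.8 size 75.5 33.0 long-axis rad -0.300 cen [410.4 395.3] z 0.0629
pin 424 px [379.  86.] rectC 519.8 -3.1 size 61.2 6.8 long-axis rad 0.418 cen [521.1  -2.4] z 0.077
seated 131 px [380.  80.] rectC 524.9 -0.1 size 45.7 3.8 long-axi
[... 381 characters left out ...]
21 20]
 [20 21 19 19 13 21 21 20 21 18 21 19 22]
 [19 17 21 36 15 42 30 20 30 23 20 19 18]
 [17 22 17 48 34 35 38 30 40 45 25 20 19]
 [22 21 36 35 45 47 30 30 30 50 10 30 21]
 [19 30 38 30 41 42 23 45 30 24 15 26 15]
 [21 18 45 30 60 23 43 30 30 45 15 21 22]
 [18 21 21 40 40 39 30 42 40 24 17 20 19]
 [20 21 20 27 30 38 38 30 30 30 21 19 20]
 [20 20 19 19 23 21 25 21 21 19 21 21 19]
 [22 19 21 20 21 22 20 19 20 20 20 21 21]
 [18 17 18 19 20 18 19 19 21 20 18 20 18]]
[0.066 0.062 0.013 0.013 0.012 0.013 0.012 0.012 0.012 0.013 0.036 0.042
 0.049]
shift cm [-1.81 42.04  2.74] turn [-0.009 -0.    -1.674] | now [0.4176 0.0894 0.2296] [-3.136  0.006 -0.034] q [0.03 0.15 1.74 0.01 1.26 1.63] t 26.1
```

Stand B's ear is aligned (clear sight through the hole down to the base plate). Now I fetch the next pin.

Call:
play_rows --pt "2 5 0 0 0 -0.15 0.4" --pt "2.8 20 0 0 0 -0.3 0.4" --pt "2.8 45.9 0 0 0 -0.45 0.4" --pt "2.8 45.9 0 0 0 -0.6 0.4" --pt "2.8 45.9 0 0 0 -0.75 0.4" --pt "2.8 45.9 0 0 0 -0.9 0.4" --pt "2.8 45.9 0 0 0 -1.05 0.4" --pt "2.8 45.9 0 0 0 -1.2 0.4" --pt "2.8 45.9 0 0 0 -1.35 0.4" --pt "2.8 45.9 0 0 0 -1.5 0.4" --pt "2.8 45.9 3 0 0 -1.67 0.4" --pt "2.8 45.9 3 0 0 -1.67 0.4" --pt "2.8 45.9 3 0 0 -1.67 0.4" --pt "2.8 45.9 3 0 0 -1.67 0.4" --pt "2.8 45.9 3 0 0 -1.67 0.4"

```text
time: 27.55
tool_pos: [0.4321, -0.3704, 0.1958]
tool_rot: [-3.135, -0.005, 1.633]
contact_force: [0.3, 0.5, 0.1]
opening: 0.0366
grip_force: 0.0
```

```bash
python3 -c "
from h import *
c,P=measure('w12')
circ(c,.4171,-.2726,.078,.010,hw=16);circ(c,.4196,-.3070,.078,.010,hw=16)
go(.4171,-.2726,.046,1.64)
"
```

```text
wing 1090 px [459.  89.] rectC 552.8 -261.4 size 48.3 15.6 long-axis rad 0.712 cen [ 552.9 -261.1] z 0.12
ear 72 px [272. 168.] rectC 416.4 -338.6 size 21.9 8.5 long-axis rad 0.570 cen [ 416.3 -337.6] z 0.0566
tine 1307 px [352. 111.] rectC 490.9 -277.4 size 46.1 36.0 long-axis rad 0.249 cen [ 487.3 -278.8] z 0.0655
tine 2353 px [496. 140.] rectC 634.2 -285.1 size 101.2 86.9 long-axis rad -0.290 cen [ 625.6 -296.2] z 0.0701
tine 146 px [373. 256.] rectC 527.4 -419.2 size 22.9 11.0 long-axis rad -1.547 cen [ 527.4 -420.7] z 0.0736
tine 67 px [422. 253.] rectC 577.5 -414.9 size 12.1 9.9 long-axis rad -0.975 cen [ 577.9 -414.9] z 0.0743
pin 380 px [275.  98.] rectC 417.1 -273.0 size 18.3 17.4 long-axis rad -0.701 cen [ 416.9 -273.1] z 0.0785
pin 1376 px [540. 193.] rectC 673.2 -349.0 size 194.1 12.2 long-axis rad -1.495 cen [ 670.4 -343.6] z 0.087
pin 98 px [357. 108.] rectC 489.3 -276.8 size 17.5 8.1 long-axis rad -1.234 cen [ 488.6 -276.9] z 0.0831
pin 326 px [276. 140.] rectC 418.9 -308.5 size 17.6 17.2 long-axis rad -1.507 cen [ 419.4 -308.5] z 0.0785
pin 331 px [277. 178.] rectC 421.9 -343.3 size 19.9 17.3 long-axis rad 1.386 cen [ 421.9 -343.3] z 0.0784
seated 1523 px [541. 192.] rectC 662.6 -346.5 size 185.4 12.1 long-axis rad -1.497 cen [ 660.3 -340.7] z 0.0877
seated 446 px [367. 106.] rectC 494.3 -275.2 size 19.6 18.0 long-axis rad 0.372 cen [ 494.2 -275.1] z 0.0914
pulley 3133 px [414.  85.] rectC 543.7 -254.1 size 79.5 52.4 long-axis rad 1.041 cen [ 542.2 -253. ] z 0.0585
circle z0.078 0.4167 -0.2727 r mm 9.65
circle z0.078 0.4192 -0.3086 r mm 9.525
shift cm [ 9.77 -0.78 15.04] turn [-0.006 -0.005 -0.006] | now [ 0.432  -0.3703  0.1959] [-3.135 -0.005  1.634] q [-0.84  0.44  1.42 -0.    1.29 -0.9 ] t 27.6
```

Call:
play_rows --pt "5 -0.8 0 0 0 0 0.4" --pt "9.8 -0.8 3 -0.006 -0.005 0 0.4" --pt "9.8 -0.8 8 -0.006 -0.005 0 0.4" --pt "9.8 -0.8 12 -0.006 -0.005 0 0.4" --pt "9.8 -0.8 14 -0.006 -0.005 0 0.4" --pt "9.8 -0.8 15 -0.006 -0.005 0 0.4" --pt "9.8 -0.8 15 -0.006 -0.005 0 0.4" --pt "9.8 -0.8 15 -0.006 -0.005 0 0" --pt "9.8 -0.8 15 -0.006 -0.005 0 0" --pt "9.8 -0.8 15 -0.006 -0.005 0 0" --pt "9.8 -0.8 15 -0.006 -0.005 0 0" --pt "9.8 -0.8 15 -0.006 -0.005 0 0" --squeeze 25

```text
time: 28.8
tool_pos: [0.4167, -0.2731, 0.0471]
tool_rot: [3.141, 0.001, 1.635]
contact_force: [-0.8, 0.0, 6.2]
opening: 0.019
grip_force: 25.0
```

```bash
python3 -c "
from h import *
c=cam('wrist'); P=cloud(*c[1:])
for v in range(245,268,4): print(v,P[v,286].round(4))
go(.4562,.0876,.0463,1.64)
"
```

```text
245 [ 0.4168 -0.261   0.0562]
249 [ 0.4169 -0.263   0.057 ]
253 [ 0.4169 -0.2623  0.0641]
257 [ 0.4169 -0.2625  0.0688]
261 [ 0.4169 -0.2629  0.0728]
265 [ 0.4169 -0.263   0.0772]
shift cm [35.74  6.26  0.04] turn [ 0.001  0.001 -0.005] | now [ 0.4167 -0.2731  0.0471] [3.141e+00 1.000e-03 1.635e+00] q [-0.73  0.5   1.81 -0.    0.83 -0.8 ] t 28.9
```

Call:
play_rows --pt "0 0 -2 0 0 0 0" --pt "0 0 -6 0 0 0 0" --pt "0 0 -11 0 0 0 0" --pt "0 0 -17.5 0 0 0 0" --pt "0 0 -17.5 0 0 0 0" --pt "5 1 -17.5 0 0 0 0" --pt "10 2 -17.5 0 0 0 0" --pt "15 3 -17.5 0 0 0 0" --pt "20 4 -17.5 0 0 0 0" --pt "25 5 -17.5 0 0 0 0" --pt "30 6 -17.5 0 0 0 0" --pt "35.7 6.3 -17.5 0 0 0 0" --pt "35.7 6.3 -17.5 0 0 0 0" --pt "35.7 6.3 -13 0 0 0 0" --pt "35.7 6.3 -9 0 0 0 0" --pt "35.7 6.3 -9 0 0 0 0"

```text
time: 30.45
tool_pos: [0.4525, 0.0874, 0.1322]
tool_rot: [-3.131, -0.001, 1.635]
contact_force: [-0.7, 0.5, -0.3]
opening: 0.0189
grip_force: 25.0
```

```bash
python3 -c "
from h import *
go(.4562,.0876,.060,1.635); s=robot.observe(); print(s['opening'],s['contact_force'])
"
```

```text
shift cm [-0.01  0.45  7.22] turn [-0.011 -0.001  0.   ] | now [0.4525 0.0874 0.1322] [-3.131e+00 -1.000e-03  1.635e+00] q [ 0.02  0.32  1.8   0.    1.03 -0.04] t 30.4
0.018932520065748266 [-0.67575072  0.48318362 -0.31804116]
```

Call:
play_rows --pt "0 0 0 0 0 0 0" --pt "0 0 2 0 0 0 0" --pt "0 0 2 0 0 0 0" --pt "0 0 2 0 0 0 0"

```text
time: 30.85
tool_pos: [0.457, 0.0875, 0.1178]
tool_rot: [3.141, -0.001, 1.635]
contact_force: [0.1, 0.3, -0.0]
opening: 0.0192
grip_force: 25.0
```

```bash
python3 -c "
from h import *
go(.4562,.0876,.060,1.635); s=robot.observe(); print(s['opening'],s['contact_force'])
"
```

```text
shift cm [ 0.01 -0.09  5.78] turn [ 0.001 -0.001 -0.   ] | now [0.457  0.0875 0.1178] [ 3.141e+00 -1.000e-03  1.635e+00] q [ 0.02  0.34  1.82  0.    0.98 -0.04] t 30.9
0.01917022893838836 [ 0.06067759  0.28846815 -0.02251808]
```

Settled. Now insert.

Call:
play_rows --pt "0 -0.1 0.6 0 0 0 0" --pt "0 -0.1 1.2 0 0 0 0" --pt "0 -0.1 1.8 0 0 0 0" --pt "0 -0.1 2.4 0 0 0 0" --pt "0 -0.1 3 0 0 0 0" --pt "0 -0.1 3.5 0 0 0 0" --pt "0 -0.1 4 0 0 0 0" --pt "0 -0.1 4.5 0 0 0 0" --pt "0 -0.1 5 0 0 0 0" --pt "0 -0.1 5.4 0 0 0 0" --pt "0 -0.1 5.7 0 0 0 0" --pt "0 -0.1 5.8 0 0 0 0" --pt "0 -0.1 5.8 0 0 0 0"

```text
time: 32.15
tool_pos: [0.4549, 0.0878, 0.0599]
tool_rot: [-3.141, -0.001, 1.636]
contact_force: [-6.9, -0.7, 22.5]
opening: 0.0191
grip_force: 25.0
```

Call:
play_rows --pt "0 0 0 0 0 0 0.4" --pt "0 0 0 0 0 0 0.4" --pt "0 0 -1 0 0 0 0.4" --pt "0 0 -5 0 0 0 0.4" --pt "0 0 -10 0 0 -0.15 0.4" --pt "0 0 -10 0 0 -0.3 0.4" --pt "0 0 -10 0 0 -0.45 0.4" --pt "0.3 2 -10 0 0 -0.6 0.4" --pt "0.3 4 -10 0 0 -0.75 0.4" --pt "0.3 6.2 -10 0 0 -0.9 0.4" --pt "0.3 6.2 -10 0 0 -1.05 0.4" --pt "0.3 6.2 -10 0 0 -1.2 0.4" --pt "0.3 6.2 -10 0 0 -1.35 0.4" --pt "0.3 6.2 -10 0 0 -1.45 0.4" --pt "0.3 6.2 -10 0 0 -1.45 0.4" --pt "0.3 6.2 -10 0 0 -1.45 0.4"

```text
time: 33.75
tool_pos: [0.5168, 0.0947, 0.1582]
tool_rot: [3.141, -0.001, 3.082]
contact_force: [-0.5, 0.1, 0.4]
opening: 0.0366
grip_force: 0.0
```

```bash
python3 -c "
from h import *
go(.5172,.0948,.087,3.088)
"
```

```text
shift cm [-0.05  0.    7.12] turn [ 0.001 -0.001 -0.006] | now [0.5168 0.0947 0.1582] [ 3.141e+00 -1.000e-03  3.082e+00] q [ 0.03  0.39  1.61  0.    1.14 -1.48] t 33.8
```

Call:
play_rows --pt "0 0 3 0 0 0 0.4" --pt "0 0 6 0 0 0 0.4" --pt "0 0 7.1 0 0 0 0.4" --pt "0 0 7.1 0 0 0 0.4" --pt "0 0 7.1 0 0 0 0" --pt "0 0 7.1 0 0 0 0" --pt "0 0 7.1 0 0 0 0" --pt "0 0 7.1 0 0 0 0" --pt "0 0 7.1 0 0 0 0" --squeeze 30

```text
time: 34.65
tool_pos: [0.5173, 0.0946, 0.088]
tool_rot: [3.141, 0.001, 3.085]
contact_force: [-0.6, -1.3, 6.9]
opening: 0.0138
grip_force: 30.0
```

Call:
play_rows --pt "0 0 0 0 0 0.12 0" --pt "0 0 0 0 0 0.24 0" --pt "0 0 0 0 0 0.36 0" --pt "0 0 0 0 0 0.48 0" --pt "0 0 0 0 0 0.6 0" --pt "0 0 0 0 0 0.72 0" --pt "0 0 0 0 0 0.84 0" --pt "0 0 0 0 0 0.96 0" --pt "0 0 0 0 0 1.08 0" --pt "0 0 0 0 0 1.2 0" --pt "0 0 0 0 0 1.32 0" --pt "0 0 0 0 0 1.44 0" --pt "0 0 0 0 0 1.56 0" --pt "0 0 0 0 0 1.68 0" --pt "0 0 0 0 0 1.8 0" --pt "0 0 0 0 0 1.92 0" --pt "0 0 0 0 0 2.04 0" --pt "0 0 0 0 0 2.14 0" --pt "0 0 0 0 0 2.24 0" --pt "0 0 0 0 0 2.24 0"

```text
time: 36.65
tool_pos: [0.5168, 0.0944, 0.0879]
tool_rot: [-3.141, 0.0, 0.843]
contact_force: [-2.6, -2.3, 7.9]
opening: 0.0136
grip_force: 30.0
```

```bash
python3 -c "
from h import *
s=robot.observe(); print(s['tool_rot'],s['opening'],s['contact_force'],s['torque'],s['qpos'])"
```

```text
[-3.14127578e+00  1.84619196e-04  8.42572565e-01] 0.01360604658218901 [-2.5763643  -2.27569465  7.89356982] [-0.36188454  0.35383098  0.01994135] [3.47560466e-02 4.78645918e-01 1.69314828e+00 1.03694767e-04
 9.70155072e-01 7.62921217e-01]
```

Call:
play_rows --pt "0 0 0 0 0 0.05 0" --pt "0 0 0 0 0 0.1 0" --pt "0 0 0 0 0 0.15 0" --pt "0 0 0 0 0 0.2 0" --pt "0 0 0 0 0 0.2 0"

```text
time: 37.15
tool_pos: [0.5168, 0.0945, 0.0879]
tool_rot: [-3.141, 0.0, 0.644]
contact_force: [-1.6, -2.0, 7.1]
opening: 0.0134
grip_force: 29.9
```

```bash
python3 -c "
from h import *
s=robot.observe(); print(s['tool_rot'],s['opening'],s['contact_force'],s['torque'],s['qpos'])"
```

```text
[-3.14123916e+00  3.28766244e-04  6.44008667e-01] 0.013380498533233842 [-1.63262029 -2.01721661  7.13673523] [-0.3790466   0.40762692  0.04999634] [3.47812893e-02 4.78617743e-01 1.69317623e+00 1.23346651e-04
 9.70270579e-01 9.61499283e-01]
```

Total 2.44 with little torque; continue to the stop.

Call:
play_rows --pt "0 0 0 0 0 0.05 0" --pt "0 0 0 0 0 0.1 0" --pt "0 0 0 0 0 0.15 0" --pt "0 0 0 0 0 0.15 0"

```text
time: 37.55
tool_pos: [0.517, 0.0944, 0.0879]
tool_rot: [3.141, 0.0, 0.496]
contact_force: [-2.0, -1.5, 7.5]
opening: 0.0147
grip_force: 32.7
```

```bash
python3 -c "
from h import *
s=robot.observe(); print(s['tool_rot'],s['opening'],s['contact_force'],s['torque'],s['qpos'])"
```

```text
[3.14118667e+00 2.91844780e-04 4.96077708e-01] 0.014706244853424784 [-2.01684994 -1.50898058  7.48307951] [-0.33048373  0.24553133  0.86485186] [ 3.50182803e-02  4.78695917e-01  1.69305000e+00 -5.98212517e-04
  9.69927572e-01  1.11007506e+00]
```

Call:
play_rows --pt "0 0 0 0 0 0 0.4" --pt "0 0 0 0 0 0 0.4" --pt "0 0 0 0 0 0 0.4" --pt "0 0 -5 0 0 0 0.4" --pt "0 0 -10 0 0 0 0.4" --pt "0 0 -15 0 0 0 0.4" --pt "0 -3 -15 0 0 0.14 0.4" --pt "1 -10 -15 0 0 0.28 0.4" --pt "1.7 -23.6 -15 0 0 0.42 0.4" --pt "1.7 -23.6 -15 0 0 0.496 0.4" --pt "1.7 -23.6 -15 0 0 0.496 0.4" --pt "1.7 -23.6 -15 0 0 0.496 0.4" --pt "1.7 -23.6 -15 0 0 0.496 0.4" --pt "1.7 -23.6 -15 0 0 0.496 0.4"

```text
time: 38.95
tool_pos: [0.4198, 0.3099, 0.237]
tool_rot: [3.141, 0.001, -0.0]
contact_force: [0.3, -0.7, -0.9]
opening: 0.0367
grip_force: 0.0
```

```bash
python3 -c "
from h import *
c,P=measure('w13')
circ(c,.4575,.309,.065,.0065,hw=16)
go(.42,.31,.235,0)
save('w13v.png',c[0])
"
```

```text
wing 1001 px [528.  98.] rectC 516.8 100.1 size 48.2 20.3 long-axis rad 0.605 cen [516.9 100.3] z 0.1192
wing 293 px [249.  92.] rectC 521.2 340.8 size 18.6 13.7 long-axis rad 1.190 cen [521.3 341.7] z 0.1203
wing 305 px [278. 105.] rectC 511.4 316.9 size 17.9 13.8 long-axis rad 1.183 cen [511.1 316.7] z 0.1204
ear 723 px [321. 111.] rectC 507.1 272.0 size 36.2 27.6 long-axis rad 1.412 cen [507.3 271.6] z 0.0534
ear 61 px [467. 163.] rectC 453.4 106.0 size 23.9 4.5 long-axis rad 0.170 cen [451.4 104.9] z 0.0526
tine 61 px [83. 19.] rectC 592.7 506.0 size 23.2 3.2 long-axis rad 0.363 cen [592. 506.] z 0.064
tine 71 px [104. 121.] rectC 498.6 500.9 size 23.3 5.2 long-axis rad -0.446 cen [497.8 501.3] z 0.0609
tine 1258 px [286. 163.] rectC 453.3 309.8 size 45.1 36.0 long-axis rad 0.297 cen [453.4 309.7] z 0.0655
tine 904 px [485. 165.] rectC 452.2 88.9 size 45.5 40.2 long-axis rad 0.119 cen [451.5  91.5] z 0.0651
tine 2168 px [193. 195.] rectC 415.8 415.0 size 71.3 70.8 long-axis rad 0.220 cen [416.7 414.9] z 0.0627
tine 228 px [ 32. 198.] rectC 413.7 598.9 size 74.2 7.6 long-axis rad -1.337 cen [413.8 597.8] z 0.0632
pin 190 px [490. 162.] rectC 454.9 94.2 size 19.4 15.9 long-axis rad 0.074 cen [456.2  94.6] z 0.0823
seated 344 px [500. 164.] rectC 456.0 92.7 size 23.5 17.5 long-axis rad 1.475 cen [456.3  92.6] z 0.0909
pulley 2973 px [479. 101.] rectC 517.1 101.0 size 78.2 70.3 long-axis rad 0.077 cen [517.2 105.5] z 0.0583
pulley 3263 px [268. 101.] rectC 516.3 329.4 size 78.1 76.9 long-axis rad -0.050 cen [516.8 328.3] z 0.0586
circle z0.065 0.4571 0.3114 r mm 6.825
circle z0.065 0.4709 0.3056 r mm 6.5
shift cm [-0.02 -0.06  0.2 ] turn [ 0.     0.001 -0.001] | now [0.4202 0.3094 0.237 ] [ 3.142e+00  1.000e-03 -1.000e-03] q [0.49 0.32 1.49 0.   1.33 2.06] t 39.0
```

View pics/w13v.png

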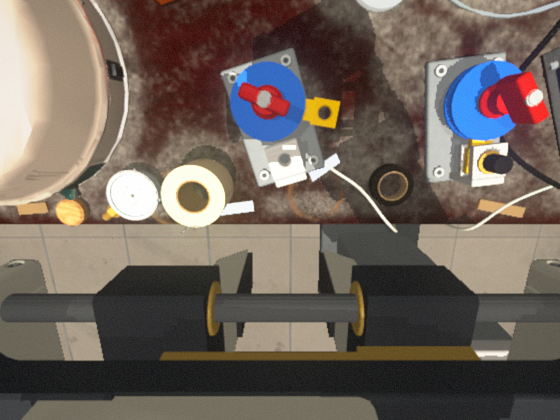

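The picture shows the left stand: wing (265,99), fork hole (286,160), ear hole (324,112). The middle stand's pin is seated at (492,160). Stand C needs 1.11 rad clockwise.

Call:
play_rows --pt "5 -1 0 0 0 -0.15 0.4" --pt "9.7 -1.95 0 0 0 -0.3 0.4" --pt "9.7 -1.95 2 0 0 -0.45 0.4" --pt "9.7 -1.95 4 0 0 -0.6 0.4" --pt "9.7 -1.95 6 0 0 -0.75 0.4" --pt "9.7 -1.95 8 0 0 -0.9 0.4" --pt "9.7 -1.95 8 0 0 -1.05 0.4" --pt "9.7 -1.95 8 0 0 -1.182 0.4" --pt "9.7 -1.95 8 0 0 -1.182 0.4" --pt "9.7 -1.95 12 0 0 -1.182 0.4" --pt "9.7 -1.95 15 0 0 -1.182 0.4" --pt "9.7 -1.95 15 0 0 -1.182 0.4" --pt "9.7 -1.95 15 0 0 -1.182 0.4" --pt "9.7 -1.95 15 0 0 -1.182 0" --pt "9.7 -1.95 15 0 0 -1.182 0" --pt "9.7 -1.95 15 0 0 -1.182 0" --pt "9.7 -1.95 15 0 0 -1.182 0" --pt "9.7 -1.95 15 0 0 -1.182 0" --squeeze 20

```text
time: 40.8
tool_pos: [0.5168, 0.3303, 0.0883]
tool_rot: [-3.141, -0.001, 1.181]
contact_force: [-1.6, 0.2, 6.0]
opening: 0.0133
grip_force: 20.0
```

Call:
play_rows --pt "0 0 0 0 0 0.12 0" --pt "0 0 0 0 0 0.24 0" --pt "0 0 0 0 0 0.36 0" --pt "0 0 0 0 0 0.48 0" --pt "0 0 0 0 0 0.6 0" --pt "0 0 0 0 0 0.72 0" --pt "0 0 0 0 0 0.84 0" --pt "0 0 0 0 0 0.96 0" --pt "0 0 0 0 0 1.05 0" --pt "0 0 0 0 0 1.11 0" --pt "0 0 0 0 0 1.11 0" --pt "0 0 0 0 0 1.11 0" --pt "0 0 0 0 0 1.11 0.4" --pt "0 0 0 0 0 1.11 0.4" --pt "0 0 -1 0 0 1.11 0.4" --pt "0 0 -6 0 0 1.11 0.4" --pt "0 0 -11 0 0 1.11 0.4" --pt "-5.5 -8.2 -14 0 0 1.11 0.4" --pt "-5.5 -8.2 -14 0 0 1.11 0.4" --pt "-5.5 -8.2 -14 0 0 1.11 0.4"

```text
time: 42.8
tool_pos: [0.4157, 0.3098, 0.2301]
tool_rot: [-3.14, 0.001, 0.073]
contact_force: [0.8, -0.5, 0.1]
opening: 0.0368
grip_force: 0.0
```

```bash
python3 -c "
from h import *
c,P=measure('w14')
circ(c,.4574,.3112,.065,.0065,hw=14)
im=c[0];m,o,r=c[2:]
q=(np.array([.4574,.3112,.065])-o)@r; u,v=int(m['cx']+m['fx']*q[0]/-q[2]), int(m['cy']+m['fy']*q[1]/q[2])
print(u,v,P[v-7:v+8,u,2].round(3),P[v,u-7:u+8,2].round(3))
go(.43,-.37,.20,1.64)
"
```

```text
wing 311 px [272.  74.] rectC 529.3 329.6 size 17.8 13.5 long-axis rad 0.016 cen [529.9 330. ] z 0.1204
wing 1089 px [538. 112.] rectC 517.0 100.2 size 48.7 21.2 long-axis rad 0.627 cen [517.1 100.9] z 0.1189
wing 310 px [272. 109.] rectC 503.3 328.0 size 17.8 12.9 long-axis rad 0.069 cen [502.5 327.9] z 0.1203
ear 63 px [485. 154.] rectC 475.5 93.4 size 21.4 5.4 long-axis rad -1.496 cen [475.1  95.1] z 0.0533
ear 72 px [470. 175.] rectC 453.5 105.5 size 23.6 5.6 long-axis rad 0.050 cen [451.3 105.2] z 0.0524
tine 122 px [101. 113.] rectC 482.4 508.8 size 56.8 5.5 long-axis rad -0.445 cen [487.4 506.1] z 0.0603
tine 1296 px [289. 160.] rectC 453.3 309.8 size 44.8 36.0 long-axis rad 0.295 cen [453.3 309.7] z 0.0655
tine 2317 px [190. 186.] rectC 415.5 415.0 size 71.7 71.0 long-axis rad 0.359 cen [416.6 415.1] z 0.0627
tine 922 px [489. 177.] rectC 452.3 88.8 size 45.5 40.1 long-axis rad 0.120 cen [451.5  91.8] z 0.0652
tine 226 px [ 27. 176.] rectC 414.8 592.4 size 63.9 6.9 long-axis rad -1.294 cen [414.8 592.7] z 0.063
pin 197 px [495. 175.] rectC 455.3 93.7 size 18.3 17.0 long-axis rad -0.032 cen [456.1  94.4] z 0.0824
seated 349 px [505. 177.] rectC 456.0 92.7 size 23.1 17.7 long-axis rad 1.547 cen [456.3  92.5] z 0.0909
pulley 3432 px [275.  97.] rectC 516.1 329.4 size 78.4 78.1 long-axis rad -0.878 cen [516.1 328.9] z 0.0586
pulley 3040 px [488. 112.] rectC 517.3 100.8 size 78.5 70.7 long-axis rad 0.101 cen [517.1 105.5] z 0.0583
circle z0.065 0.457 0.3108 r mm 6.525
circle z0.065 0.4528 0.3176 r mm 6.5
287 156 [0.066 0.065 0.013 0.014 0.012 0.012 0.013 0.014 0.012 0.013 0.012 0.041
 0.049 0.061 0.065] [0.066 0.063 0.047 0.013 0.014 0.011 0.012 0.014 0.013 0.012 0.012 0.013
 0.012 0.04  0.065]
shift cm [-3.73 67.94  2.82] turn [-1.000e-03 -2.000e-03 -1.567e+00] | now [0.4177 0.3102 0.2296] [-3.14e+00 -1.00e-03  7.30e-02] q [0.49 0.32 1.51 0.   1.31 1.99] t 42.9
```

Call:
play_rows --pt "0 5 0 0 0 -0.15 0.4" --pt "-1 15 0 0 0 -0.3 0.4" --pt "-2 30 0 0 0 -0.45 0.4" --pt "-3.7 67.9 0 0 0 -0.6 0.4" --pt "-3.7 67.9 0 0 0 -0.75 0.4" --pt "-3.7 67.9 0 0 0 -0.9 0.4" --pt "-3.7 67.9 0 0 0 -1.05 0.4" --pt "-3.7 67.9 0 0 0 -1.2 0.4" --pt "-3.7 67.9 0 0 0 -1.35 0.4" --pt "-3.7 67.9 0 0 0 -1.5 0.4" --pt "-3.7 67.9 0 0 0 -1.57 0.4" --pt "-3.7 67.9 0 0 0 -1.57 0.4" --pt "-3.7 67.9 0 0 0 -1.57 0.4" --pt "-3.7 67.9 2.8 0 0 -1.57 0.4" --pt "-3.7 67.9 2.8 0 0 -1.57 0.4" --pt "-3.7 67.9 2.8 0 0 -1.57 0.4" --pt "-3.7 67.9 2.8 0 0 -1.57 0.4" --pt "-3.7 67.9 2.8 0 0 -1.57 0.4" --pt "-3.7 67.9 2.8 0 0 -1.57 0.4"

```text
time: 44.75
tool_pos: [0.4318, -0.3685, 0.1993]
tool_rot: [-3.141, -0.001, 1.643]
contact_force: [0.4, -0.0, -0.1]
opening: 0.0367
grip_force: 0.0
```

```bash
python3 -c "
from h import *
c,P=measure('w15')
circ(c,.4192,-.3086,.078,.010,hw=16)
go(.4192,-.3086,.046,1.64)
"
```

```text
wing 1032 px [456.  93.] rectC 552.6 -261.3 size 48.5 15.8 long-axis rad 0.714 cen [ 552.7 -260.9] z 0.12
ear 77 px [273. 169.] rectC 416.6 -339.2 size 23.1 9.6 long-axis rad 0.597 cen [ 417.  -337.6] z 0.0566
tine 1268 px [351. 113.] rectC 491.0 -277.3 size 46.0 36.0 long-axis rad 0.246 cen [ 487.1 -278.7] z 0.0654
tine 2278 px [493. 144.] rectC 622.2 -297.8 size 97.9 93.3 long-axis rad 0.016 cen [ 625.7 -296.6] z 0.0701
tine 152 px [371. 256.] rectC 526.2 -417.6 size 25.5 12.3 long-axis rad -1.479 cen [ 527.  -420.6] z 0.0738
tine 83 px [417. 256.] rectC 576.5 -416.7 size 22.1 7.9 long-axis rad 0.571 cen [ 576.2 -416.9] z 0.0742
tine 91 px [332. 345.] rectC 499.0 -534.6 size 18.4 9.4 long-axis rad -1.459 cen [ 498.8 -536. ] z 0.0693
pin 1464 px [537. 185.] rectC 673.7 -348.8 size 193.4 13.2 long-axis rad -1.495 cen [ 670.1 -334. ] z 0.0873
pin 105 px [357. 112.] rectC 490.6 -278.0 size 19.2 9.3 long-axis rad -1.040 cen [ 489.7 -277.8] z 0.085
pin 322 px [276. 141.] rectC 419.2 -308.3 size 17.8 16.5 long-axis rad -1.498 cen [ 419.3 -308.4] z 0.0786
pin 323 px [276. 179.] rectC 421.4 -343.3 size 19.1 17.1 long-axis rad -1.498 cen [ 421.8 -343.3] z 0.0783
seated 432 px [366. 109.] rectC 494.4 -275.3 size 19.2 18.3 long-axis rad 0.361 cen [ 494.2 -275. ] z 0.0913
seated 1555 px [538. 184.] rectC 662.7 -346.2 size 184.9 12.4 long-axis rad -1.497 cen [ 659.7 -330.9] z 0.0877
pulley 3050 px [412.  89.] rectC 543.7 -254.3 size 79.6 52.7 long-axis rad 1.043 cen [ 542.3 -253.1] z 0.0585
circle z0.078 0.4191 -0.309 r mm 9.425
shift cm [ 6.06 -0.82 15.35] turn [-0.001 -0.     0.003] | now [ 0.4319 -0.3685  0.1995] [-3.141 -0.     1.643] q [-0.84  0.43  1.43 -0.    1.28 -0.91] t 44.8
```

Call:
play_rows --pt "3 -0.8 0 0 0 0 0.4" --pt "6.05 -0.85 3 0 0 0 0.4" --pt "6.05 -0.85 8 0 0 0 0.4" --pt "6.05 -0.85 12 0 0 0 0.4" --pt "6.05 -0.85 14 0 0 0 0.4" --pt "6.05 -0.85 15.3 0 0 0 0.4" --pt "6.05 -0.85 15.3 0 0 0 0.4" --pt "6.05 -0.85 15.3 0 0 0 0" --pt "6.05 -0.85 15.3 0 0 0 0" --pt "6.05 -0.85 15.3 0 0 0 0" --pt "6.05 -0.85 15.3 0 0 0 0" --pt "6.05 -0.85 15.3 0 0 0 0" --squeeze 25

```text
time: 46.0
tool_pos: [0.419, -0.3103, 0.047]
tool_rot: [3.141, 0.001, 1.641]
contact_force: [0.8, 1.8, 7.2]
opening: 0.0193
grip_force: 25.0
```

```bash
python3 -c "
from h import *
c=cam('wrist'); P=cloud(*c[1:])
for v in range(249,268,4): print(v,P[v,286].round(4))
go(.4573,.3110,.0463,1.64)
"
```

```text
249 [ 0.419  -0.2987  0.0605]
253 [ 0.419  -0.2987  0.0658]
257 [ 0.419  -0.299   0.0702]
261 [ 0.419  -0.2989  0.0753]
265 [ 0.4191 -0.2999  0.0777]
shift cm [6.171e+01 8.180e+00 4.000e-02] turn [0.    0.001 0.001] | now [ 0.419  -0.3103  0.047 ] [3.141e+00 1.000e-03 1.641e+00] q [-0.78  0.53  1.74 -0.    0.87 -0.85] t 46.0
```

Call:
play_rows --pt "0 0 -2 0 0 0 0" --pt "0 0 -6 0 0 0 0" --pt "0 0 -11 0 0 0 0" --pt "0 0 -17.5 0 0 0 0" --pt "0 0 -17.5 0 0 0 0" --pt "5 0.7 -17.5 0 0 0 0" --pt "10 1.4 -17.5 0 0 0 0" --pt "15 2 -17.5 0 0 0 0" --pt "20 2.7 -17.5 0 0 0 0" --pt "25 3.4 -17.5 0 0 0 0" --pt "30 4 -17.5 0 0 0 0" --pt "35 4.7 -17.5 0 0 0 0" --pt "40 5.4 -17.5 0 0 0 0" --pt "45 6 -17.5 0 0 0 0" --pt "50 6.7 -17.5 0 0 0 0" --pt "55 7.4 -17.5 0 0 0 0" --pt "60 8.1 -17.5 0 0 0 0" --pt "61.6 8.2 -15 0 0 0 0" --pt "61.6 8.2 -11 0 0 0 0" --pt "61.6 8.2 -8 0 0 0 0"

```text
time: 48.05
tool_pos: [0.4559, 0.3109, 0.1243]
tool_rot: [-3.139, -0.0, 1.643]
contact_force: [-0.4, -0.8, -0.5]
opening: 0.0192
grip_force: 25.0
```

Call:
play_rows --pt "0 0 0 0 0 0 0" --pt "0 0 0 0 0 0 0" --pt "0 0 0 0 0 0 0"

```text
time: 48.35
tool_pos: [0.4582, 0.3106, 0.1283]
tool_rot: [3.139, -0.002, 1.641]
contact_force: [0.1, 0.1, -1.0]
opening: 0.0191
grip_force: 25.0
```

```bash
python3 -c "
from h import *
go(.4573,.3097,.060,1.641); s=robot.observe(); print(s['opening'],s['contact_force'])
"
```

```text
shift cm [-0.1  -0.11  6.83] turn [ 0.002 -0.002 -0.   ] | now [0.4582 0.3106 0.1283] [ 3.139e+00 -2.000e-03  1.641e+00] q [0.46 0.47 1.57 0.   1.1  0.39] t 48.4
0.019101470443645022 [ 0.09820318  0.14061103 -1.04766306]
```

Call:
play_rows --pt "-0.1 -0.1 1 0 0 0 0" --pt "-0.1 -0.1 2 0 0 0 0" --pt "-0.1 -0.1 2.6 0 0 0 0" --pt "-0.1 -0.1 3.2 0 0 0 0" --pt "-0.1 -0.1 3.8 0 0 0 0" --pt "-0.1 -0.1 4.3 0 0 0 0" --pt "-0.1 -0.1 4.8 0 0 0 0" --pt "-0.1 -0.1 5.3 0 0 0 0" --pt "-0.1 -0.1 5.8 0 0 0 0" --pt "-0.1 -0.1 6.2 0 0 0 0" --pt "-0.1 -0.1 6.6 0 0 0 0" --pt "-0.1 -0.1 6.75 0 0 0 0" --pt "-0.1 -0.1 6.75 0 0 0 0"

```text
time: 49.65
tool_pos: [0.456, 0.3093, 0.06]
tool_rot: [-3.141, -0.001, 1.641]
contact_force: [-4.5, -2.0, 11.1]
opening: 0.0192
grip_force: 25.0
```

Call:
play_rows --pt "0 0 0 0 0 0 0.4" --pt "0 0 0 0 0 0 0.4" --pt "0 0 -1 0 0 0 0.4" --pt "0 0 -5 0 0 0 0.4" --pt "0 0 -10 0 0 -0.15 0.4" --pt "0 0 -10 0 0 -0.3 0.4" --pt "0 0 -10 0 0 -0.45 0.4" --pt "0.5 2 -10 0 0 -0.6 0.4" --pt "1 4 -10 0 0 -0.75 0.4" --pt "1.5 6.15 -10 0 0 -0.9 0.4" --pt "1.5 6.15 -10 0 0 -1.05 0.4" --pt "1.5 6.15 -10 0 0 -1.2 0.4" --pt "1.5 6.15 -10 0 0 -1.35 0.4" --pt "1.5 6.15 -10 0 0 -1.5 0.4" --pt "1.5 6.15 -10 0 0 -1.56 0.4" --pt "1.5 6.15 -10 0 0 -1.56 0.4" --pt "1.5 6.15 -10 0 0 -1.56 0.4" --pt "1.5 6.15 -10 0 0 -1.56 0.4"

```text
time: 51.45
tool_pos: [0.5163, 0.3285, 0.1588]
tool_rot: [3.141, -0.001, -3.083]
contact_force: [-0.1, 0.6, 0.6]
opening: 0.0368
grip_force: 0.0
```

```bash
python3 -c "
from h import *
go(.5163,.3288,.087,3.203)
"
```

```text
shift cm [-0.01  0.03  7.18] turn [ 0.001 -0.001 -0.003] | now [0.5163 0.3285 0.1588] [ 3.141e+00 -1.000e-03 -3.083e+00] q [ 0.44  0.55  1.35  0.    1.25 -1.19] t 51.5
```

Call:
play_rows --pt "0 0 3 0 0 0 0.4" --pt "0 0 6 0 0 0 0.4" --pt "0 0 7.2 0 0 0 0.4" --pt "0 0 7.2 0 0 0 0.4" --pt "0 0 7.2 0 0 0 0" --pt "0 0 7.2 0 0 0 0" --pt "0 0 7.2 0 0 0 0" --pt "0 0 7.2 0 0 0 0" --pt "0 0 7.2 0 0 0 0" --squeeze 30

```text
time: 52.35
tool_pos: [0.5169, 0.3288, 0.0878]
tool_rot: [3.14, 0.001, -3.082]
contact_force: [0.2, 1.1, 4.9]
opening: 0.0137
grip_force: 30.0
```

Call:
play_rows --pt "0 0 0 0 0 0.12 0" --pt "0 0 0 0 0 0.24 0" --pt "0 0 0 0 0 0.36 0" --pt "0 0 0 0 0 0.48 0" --pt "0 0 0 0 0 0.6 0" --pt "0 0 0 0 0 0.72 0" --pt "0 0 0 0 0 0.84 0" --pt "0 0 0 0 0 0.96 0" --pt "0 0 0 0 0 1.08 0" --pt "0 0 0 0 0 1.2 0" --pt "0 0 0 0 0 1.32 0" --pt "0 0 0 0 0 1.44 0" --pt "0 0 0 0 0 1.56 0" --pt "0 0 0 0 0 1.68 0" --pt "0 0 0 0 0 1.8 0" --pt "0 0 0 0 0 1.92 0" --pt "0 0 0 0 0 2.04 0" --pt "0 0 0 0 0 2.14 0" --pt "0 0 0 0 0 2.24 0" --pt "0 0 0 0 0 2.24 0"

```text
time: 54.35
tool_pos: [0.5157, 0.3282, 0.0877]
tool_rot: [-3.14, 0.001, 0.959]
contact_force: [-4.1, -2.3, 8.9]
opening: 0.0136
grip_force: 30.0
```

Call:
play_rows --pt "0 0 0 0 0 0.05 0" --pt "0 0 0 0 0 0.1 0" --pt "0 0 0 0 0 0.15 0" --pt "0 0 0 0 0 0.15 0"

```text
time: 54.75
tool_pos: [0.5157, 0.3282, 0.0878]
tool_rot: [-3.14, 0.001, 0.81]
contact_force: [-3.6, -2.3, 9.0]
opening: 0.0138
grip_force: 30.0
```

```bash
python3 -c "
from h import *
s=robot.observe(); print(s['tool_rot'],s['opening'],s['contact_force'],s['torque'],s['qpos'])"
```

```text
[-3.14019344e+00  1.10826057e-03  8.10150746e-01] 0.013794180061948075 [-3.64353048 -2.29939614  8.993468  ] [-0.46092872  0.64757635  0.01099444] [4.41013584e-01 6.15334966e-01 1.43758743e+00 1.02071650e-03
 1.09020893e+00 1.20118737e+00]
```

Call:
play_rows --pt "0 0 0 0 0 0.05 0" --pt "0 0 0 0 0 0.1 0" --pt "0 0 0 0 0 0.15 0" --pt "0 0 0 0 0 0.15 0"

```text
time: 55.15
tool_pos: [0.5159, 0.3283, 0.0877]
tool_rot: [-3.141, 0.001, 0.662]
contact_force: [-2.7, -2.5, 6.8]
opening: 0.0149
grip_force: 32.3
```

```bash
python3 -c "
from h import *
s=robot.observe(); print(s['tool_rot'],s['opening'],s['contact_force'],s['torque'])"
```

```text
[-3.14090694e+00  8.07913167e-04  6.61864656e-01] 0.014854768081028797 [-2.71278056 -2.51483927  6.77967562] [-0.34402327  0.53484487  0.78692053]
```

Call:
play_rows --pt "0 0 0 0 0 0 0.4" --pt "0 0 0 0 0 0 0.4" --pt "0 0 0 0 0 0 0.4" --pt "0 0 -5 0 0 0 0.4" --pt "0 0 -10 0 0 0 0.4" --pt "0 0 -16 0 0 0 0.4" --pt "-5 1 -17 0 0 0.15 0.4" --pt "-10 3 -17 0 0 0.3 0.4" --pt "-15.4 4.2 -17 0 0 0.45 0.4" --pt "-15.4 4.2 -17 0 0 0.6 0.4" --pt "-15.4 4.2 -17 0 0 0.662 0.4" --pt "-15.4 4.2 -17 0 0 0.662 0.4" --pt "-15.4 4.2 -17 0 0 0.662 0.4" --pt "-15.4 4.2 -17 0 0 0.662 0.4"

```text
time: 56.55
tool_pos: [0.4209, 0.2009, 0.2564]
tool_rot: [-3.141, 0.002, 0.001]
contact_force: [0.5, -0.7, -0.3]
opening: 0.0369
grip_force: 0.0
```

```bash
python3 -c "
from h import *
c,P=measure('w16')
s=cam('side'); save('s2.png',s[0])
go(.42,.2,.26,0)"
```

```text
wing 285 px [391.  88.] rectC 528.0 105.0 size 18.7 15.2 long-axis rad 0.741 cen [528.2 104.6] z 0.1201
wing 268 px [136.  88.] rectC 526.8 337.3 size 17.9 14.8 long-axis rad 0.749 cen [527.2 338.4] z 0.1204
wing 246 px [161. 112.] rectC 506.8 319.4 size 19.1 12.3 long-axis rad 0.759 cen [506.5 318.4] z 0.1204
wing 275 px [406. 114.] rectC 505.5 88.9 size 17.3 16.0 long-axis rad 0.520 cen [505.1  88.7] z 0.1201
ear 62 px [377. 142.] rectC 474.8 93.1 size 21.1 3.9 long-axis rad -1.508 cen [474.8  94.3] z 0.0537
tine 870 px [ 10. 119.] rectC 506.9 506.1 size 130.7 21.7 long-axis rad -0.260 cen [499.5 508.4] z 0.0635
tine 80 px [482. 136.] rectC 483.3 -20.0 size 12.4 10.5 long-axis rad 1.275 cen [482.7 -19.7] z 0.0675
tine 838 px [195. 162.] rectC 453.2 308.9 size 44.9 38.1 long-axis rad 0.293 cen [452.9 305.8] z 0.0656
tine 594 px [499. 173.] rectC 439.9 -49.1 size 86.6 13.7 long-axis rad 0.434 cen [440.  -47.9] z 0.067
tine 791 px [383. 163.] rectC 452.1 87.8 size 45.3 37.7 long-axis rad 0.115 cen [451.4  88.3] z 0.0653
tine 2022 px [107. 192.] rectC 415.5 414.1 size 72.8 71.5 long-ax
[... 539 characters left out ...]
] z 0.0901
seated 274 px [486. 100.] rectC 519.3 -2.0 size 59.0 7.1 long-axis rad 0.425 cen [518.6  -1.6] z 0.0879
seated 38 px [190. 159.] rectC 459.3 303.9 size 15.7 6.4 long-axis rad 0.330 cen [459.4 303.2] z 0.0874
seated 263 px [388. 163.] rectC 455.8 91.0 size 20.3 17.5 long-axis rad 1.133 cen [456.   91.2] z 0.0911
pulley 2614 px [375. 102.] rectC 517.4 95.9 size 78.2 78.1 long-axis rad -0.439 cen [518.2 102.1] z 0.0584
pulley 2780 px [177. 103.] rectC 515.5 327.9 size 78.3 77.3 long-axis rad -0.404 cen [517.  322.7] z 0.0586
shift cm [-0.08  0.09 -0.36] turn [-0.     0.002  0.001] | now [0.4208 0.2009 0.2564] [-3.141e+00  2.000e-03  1.000e-03] q [0.28 0.2  1.6  0.   1.34 1.85] t 56.6
```

View pics/w16.png

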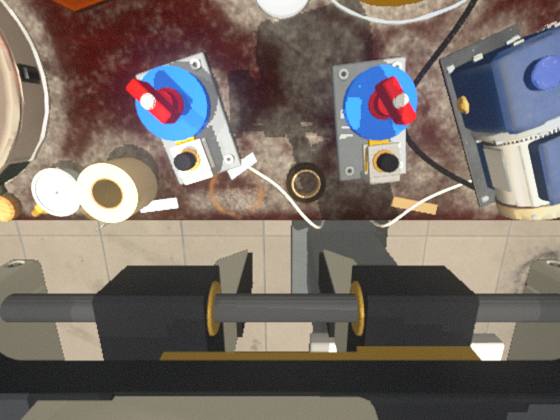

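Both wings sit at their stops and the pins at (185,160) and (387,161) are in. I'll check the pin head heights and centres before handing in.

```bash
python3 -c "
from h import *
P=np.load('w16.npz')['P']
for n,f in (('c',(.4573,.311)),('b',(.4562,.0876))):
    q=P[(abs(P[...,0]-f[0])<.018)&(abs(P[...,1]-f[1])<.018)]; t=q[q[:,2]>.085]
    print(n,len(t),np.percentile(q[:,2],[90,97,99]).round(4),t[t[:,2]>.0895].mean(0).round(4) if (t[:,2]>.0895).any() else t.mean(0))
    fl=q[(q[:,2]>.067)&(q[:,2]<.0715)]; print(' flange z',np.median(fl[:,2]).round(4),len(fl))
"
```

```text
c 283 [0.0917 0.0925 0.0929] [0.4567 0.3118 0.0916]
 flange z 0.0693 145
b 281 [0.0914 0.0922 0.0927] [0.4559 0.0894 0.0914]
 flange z 0.0693 137
```

All heads are at 0.0915, meaning the flanges are flush.

```bash
python3 -c "
from h import *
print(robot.hand_in())"
```

```text
the job is handed in; nothing more can be done
None
```

I handed the job in at about 57 s of the 210 s limit. On all three stands the ear is in the fork, a pin is seated flush and the nut was turned until its torque rose sharply at the stop; no verdict came back, and I did not re-check the bottle or flask at the end, though nothing worked near them.

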